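# Hang the glaze strainers on the hook, largest first

### The job

Take the three glaze strainers out of the draining rack and hang them by the eyes in their handles on the one hook: the large one first, then the middle one, then the small one in front, each hanging free and straight on the level bar behind the upturned tip before you fetch the next. Leave the wooden paddle in the rack, do not drop or topple a strainer, and do not disturb the pots, jars and brush.

Things in the scene. Friction and masses are not known exactly. Their poses are not given: they have to be found in the camera images.
- large: The large glaze strainer, 240 g: flat wire-mesh disc 124 mm across, 10 mm thick, a flat blue handle 8 mm thick up from it, a steel foot lug 34 x 12 mm below. Stands upright in a rack slot. Origin: centre of the foot's underside; z up along the handle, x normal to the disc, y across; front and back alike. Grip point 219 mm up, eye point 183.3 mm up.
- large_grip (a point): Centre of the large strainer's grip tab, the top of its blue handle: 24 mm wide (y), 8 mm thick (x), free for 20 mm above and below this point. Axes as body large. Below it the handle widens to the eye. Eye point 35.7 mm below, the peak of the hole 30 mm below, its lower edge 74 mm below.
- large_eye (a point): Point in the large strainer's eye where the centre of the hook bar lies when it hangs home. The eye is a hole through along x, 36 mm wide, 44 mm high, its top an upside-down V of 90 degrees, frame 50 mm wide; full width from the lower edge (38.3 mm below this point) to 26 mm above that edge. Axes as body large.
- middle: The middle glaze strainer, 180 g: flat wire-mesh disc 96 mm across, 10 mm thick, a flat green handle 8 mm thick up from it, a steel foot lug 34 x 12 mm below. Stands upright in a rack slot. Origin: centre of the foot's underside; z up along the handle, x normal to the disc, y across; front and back alike. Grip point 204 mm up, eye point 168.3 mm up.
- middle_grip (a point): Centre of the middle strainer's grip tab, the top of its green handle: 24 mm wide (y), 8 mm thick (x), free for 20 mm above and below this point. Axes as body middle. Below it the handle widens to the eye. Eye point 35.7 mm below, the peak of the hole 30 mm below, its lower edge 74 mm below.
- middle_eye (a point): Point in the middle strainer's eye where the centre of the hook bar lies when it hangs home. The eye is a hole through along x, 36 mm wide, 44 mm high, its top an upside-down V of 90 degrees, frame 50 mm wide; full width from the lower edge (38.3 mm below this point) to 26 mm above that edge. Axes as body middle.
- small: The small glaze strainer, 130 g: flat wire-mesh disc 72 mm across, 10 mm thick, a flat orange handle 8 mm thick up from it, a steel foot lug 34 x 12 mm below. Stands upright in a rack slot. Origin: centre of the foot's underside; z up along the handle, x normal to the disc, y across; front and back alike. Grip point 189 mm up, eye point 153.3 mm up.
- small_grip (a point): Centre of the small strainer's grip tab, the top of its orange handle: 24 mm wide (y), 8 mm thick (x), free for 20 mm above and below this point. Axes as body small. Below it the handle widens to the eye. Eye point 35.7 mm below, the peak of the hole 30 mm below, its lower edge 74 mm below.
- small_eye (a point): Point in the small strainer's eye where the centre of the hook bar lies when it hangs home. The eye is a hole through along x, 36 mm wide, 44 mm high, its top an upside-down V of 90 degrees, frame 50 mm wide; full width from the lower edge (38.3 mm below this point) to 26 mm above that edge. Axes as body small.
- hook_bar (a point): Middle of the hook's level bar, on its centre line, 235 mm above the table. Round red steel 8 mm thick, 110 mm long along x: from the post (x = +55 mm, no taller than the bar) to the free end (x = -55 mm, robot side), where the tip turns up, reaching x = -64 mm and 16 mm above the centre line. x points from tip to post, y across, z up. Fixed stand, round foot 100 mm across.
- rack: Fixed wooden draining rack: board 240 x 130 x 12 mm, four slots in a row at x = -82.5, -27.5, 27.5, 82.5 mm, each of four dowels (tops 57 mm above the table) leaving 15 mm. Origin: centre of its underside, z up. Strainers and paddle stand in the slots in any order, discs square to x.
- paddle_mid (a point): Middle of a plain wooden paddle without an eye (36 x 12 x 185 mm, narrower handle up) that stands in one of the rack's slots and stays there; its foot is 90 mm below this point. Axes as the strainers.
- bonsai_a: Bystander, not to be disturbed: small green bowl, 72 mm across, 45 mm high, loose; origin at its underside.
- bonsai_b: Bystander, not to be disturbed: small terracotta pot, 60 mm across, 50 mm high, loose; origin at its underside.
- brush: Bystander, not to be disturbed: glaze brush lying on the bench, about 20 mm high, loose; origin at its underside.
- glaze_jar: Bystander, not to be disturbed: amber glaze jar, 70 mm across, 90 mm high, loose; origin at its underside.
- glaze_can: Bystander, not to be disturbed: green glaze can, 72 mm across, 100 mm high, loose; origin at its underside.
- planter: Blue glazed square planter (140 mm wide) on a dark stand on a round turntable 200 mm across, 121 mm high in all, fixed; origin under its centre.
Mind the look-alikes: they are no part of the job. What is meant by the small is not purple, and is the smaller of those in its own colour. What is shaped like the middle but yellow is not meant.

How it is judged:
By the outcome, as a careful person would: the job done as asked, in the order asked, and still so for the second after the job is handed in, with the robot touching nothing.
It also fails if it takes over 72 s, if anything falls off the work surface, if the arm or the gripper's body presses on something with over 40 N, if the wrist force passes 120 N, or if a joint passes its speed limit or range.

### The arm

A 6-joint arm with a two-finger parallel gripper is mounted at the origin on the work surface. World frame = base frame: x ahead of the robot, y to its left, z up, the work surface at z = 0. Lengths are in m, angles in rad, forces in N, time in s.
With the tool pointing down it reaches from about 0.225 to 0.725 m from the base axis. Payload 3.1 kg.
Tool frame: the origin (TCP) lies midway between the tips of the shut fingers; the grasp point (between the pads) lies 19 mm behind it; y points along the fingers, x is the direction in which the jaws open and shut, and the axes are right-handed (so a half turn about y gives the same grasp; the last joint's range is limited). The gripper opens to 85 mm and grips with 20 to 120 N. Pads are 22 mm wide; open, the fingers measure 114 mm over their backs; the gripper's body (76 mm by 85 mm) begins 54 mm behind the grasp point. The pads swing forward as they close: fully open they stand 13 mm farther back than shut.
Start: joints at [1.111, 0.048, 0.099, 1.622, 0, 1.443], TCP at [0.171, 0.496, 0.231] pointing down, gripper open.
Joint ranges: [-2.91, 2.91], [-0.99, 1.94], [-1.21, 1.42], [-2.12, 2.29], [-1.49, 1.47], [-3.14, 3.14]. Speed limits (rad/s): [2.79, 2.79, 3.14, 3.14, 3.14, 3.14].

### API

Orientations are given as a unit quaternion [w, x, y, z].
In Python, from workcell import env, viewer gives the robot as it stands. The module is installed in compiled form; this text tells all that it offers.
- The arm moves only by the shell command python3 -m handwheel 'ROWS' [FORCE]. ROWS is JSON, a list of rows, each an object of numbers: "rx", "ry", "rz": the turn, a rotation vector about the tool's x, y, z in rad; "x", "y", "z": the shift along the tool's x, y, z in cm; "hand": the closure in counts, from 0 (fully open) to 255 (shut). In form: [{"rx": .., "ry": .., "rz": .., "x": .., "y": .., "z": .., "hand": ..}, ...]. A call has 1 to 20 rows; each row shifts and turns the pose as measured when the row begins, along the tool's axes as they then stand; what a row does not reach is not made up. A row lasts 1/12 s, in which the tool goes at most 41.7 mm and 7.16 degrees, less where a joint would pass 70% of its speed; a pose out of reach is approached as far as the arm can. A call is refused whole if a number of a shift passes 4.17 or a number of a turn 0.125, either way. A call with a gripper value outside its range is refused whole. The fingers move at their own pace and stop on an object; FORCE is the grip in N (left out, the last holds). Time passes only in rows, so rows that do not move let the fingers close. It gives the time, the measured TCP pose, the force and the opening at its end, in the units of the state.
- env.observe(): the state, without advancing time (a new reading comes with each control period).
- viewer.get_image(name): name is "side" or "top" or "wrist"; returns a dict with "pixels" (384x512x3 uint8, blue, green, red), "fx", "fy", "cx", "cy" (pixels), "k1" (the pictures are not rectified: a ray, as slopes to the right and down, at radius r is drawn at 1 + k1 r^2 times it, then the intrinsics apply), "origin" and "rotation" of the camera in the world. Camera axes: x right, y down, z forward; pixel columns grow to the right and rows downward; lengths in m; the calibration is good to about 2 mm. A picture is of the moment at which its call begins. There is no depth.
- env.finish_job(): hands the job in, once; it reports no verdict.
The state is a dict: "time": time; "q": joint angles; "dq": joint speeds; "joint_efforts": joint torques, N m; "tcp_pos": TCP position; "tool_rot": TCP orientation; "wrist_force": force on the tool from outside, world axes, zero at the start; "moment": the same for the moment, N m; "finger_gap": opening from 0.0 (shut) to 1.0 (fully open).
Only numpy, scipy, OpenCV 4.12 (cv2) and the standard library are available. Lean on these libraries where they do the work, as an engineer would, in place of code of your own. Each camera call takes 0.05 s, during which the arm holds its last target.

## Working session

There is one attempt and no reset: what is moved stays moved. The work goes in short steps, Python scripts to look and compute and a shell command to move; the robot and the scene stay as the last step left them, time stands still between calls to the robot, and variables do not carry over. Pictures are saved under pics/ and viewed, and the job is handed in when it is done.

```bash
mkdir -p pics
cat > h.py <<'E'
import numpy as np,cv2
from workcell import env,viewer
def snap(n,f):
    im=viewer.get_image(n); cv2.imwrite('pics/'+f,im['pixels']); 
    np.savez('pics/'+f+'.npz',**{k:np.array(v) for k,v in im.items()}); return im
def load(f): return dict(np.load('pics/'+f+'.npz'))
def proj(im,P):
    P=np.atleast_2d(P); c=(P-im['origin'])@np.array(im['rotation'])
    s=c[:,:2]/c[:,2:]; r2=(s**2).sum(1,keepdims=True); s=s*(1+im['k1']*r2)
    return s*[im['fx'],im['fy']]+[im['cx'],im['cy']]
def ray(im,u,v):
    d=np.array([(u-im['cx'])/im['fx'],(v-im['cy'])/im['fy']]); s=d.copy()
    for _ in range(30): s=d/(1+im['k1']*(s@s))
    r=np.array(im['rotation'])@np.array([s[0],s[1],1]); return np.array(im['origin']),r/np.linalg.norm(r)
def onplane(im,u,v,z):
    o,r=ray(im,u,v); return o+r*(z-o[2])/r[2]
def tri(*obs):
    A=np.zeros((3,3));b=np.zeros(3)
    for im,u,v in obs:
        o,r=ray(im,u,v);M=np.eye(3)-np.outer(r,r);A+=M;b+=M@o
    return np.linalg.solve(A,b)
def crop(f,x0,y0,x1,y1,s,out):
    i=cv2.imread('pics/'+f)[y0:y1,x0:x1]; cv2.imwrite('pics/'+out,cv2.resize(i,None,fx=s,fy=s,interpolation=cv2.INTER_CUBIC))
E
python3 - <<'E'
from h import *
for n in ['side','top','wrist']:
    im=snap(n,n+'0.png'); print(n,im['fx'],im['k1'],np.round(im['origin'],3),np.round(im['rotation'],3).tolist())
print(env.observe())
E
```

```text
side 406.0677578946257 -0.029152193929310066 [ 0.144 -0.98   0.96 ] [-0.439, 0.878, -0.166, 0.095]
top 427.4155300308971 0.05474161821055952 [0.382 0.011 1.331] [-0.054, 0.712, -0.698, 0.062]
wrist 290.4347315164998 -0.06266029792656608 [0.106 0.518 0.373] [0.114, 0.806, 0.575, 0.079]
{'time': 0.15, 'q': array([ 1.11120752e+00,  4.85779655e-02,  9.79575420e-02,  1.62201457e+00,
       -4.53016912e-06,  1.44299271e+00]), 'dq': array([ 0.00139217, -0.00072122,  0.00453639, -0.00185983, -0.00094206,
       -0.00186553]), 'joint_efforts': array([ 2.04089934e-03, -3.39258993e+01,  3.20423949e+01,  1.53378141e-02,
       -5.44891270e-05,  1.02328318e-05]), 'tcp_pos': array([0.17080915, 0.49592834, 0.23038737]), 'tool_rot': array([-0.57539347,  0.57601013,  0.40999684, -0.41114143]), 'wrist_force': array([-1.29589073,  0.31562578,  0.63681004]), 'moment': array([ 0.02248639, -0.05730825,  0.04976814]), 'finger_gap': 0.9954694797752728}
```

```bash
python3 - <<'E'
s=open('h.py').read()
s=s.replace("im=viewer.get_image(n);","im=fix(viewer.get_image(n));").replace("def snap","from scipy.spatial.transform import Rotation as R\ndef fix(im):\n    im=dict(im); q=np.array(im['rotation'])\n    if q.size==4: im['rotation']=R.from_quat(q,scalar_first=True).as_matrix()\n    return im\ndef snap",1).replace("return dict(np.load('pics/'+f+'.npz'))","return fix(np.load('pics/'+f+'.npz'))")
open('h.py','w').write(s)
E
python3 - <<'E'
from h import *
for n in ['side','top','wrist']:
    cv2.imwrite(f'pics/{n}0b.png',cv2.resize(cv2.imread(f'pics/{n}0.png'),(800,600),interpolation=cv2.INTER_CUBIC))
E
```

```text
(no output)
```

View pics/side0b.png

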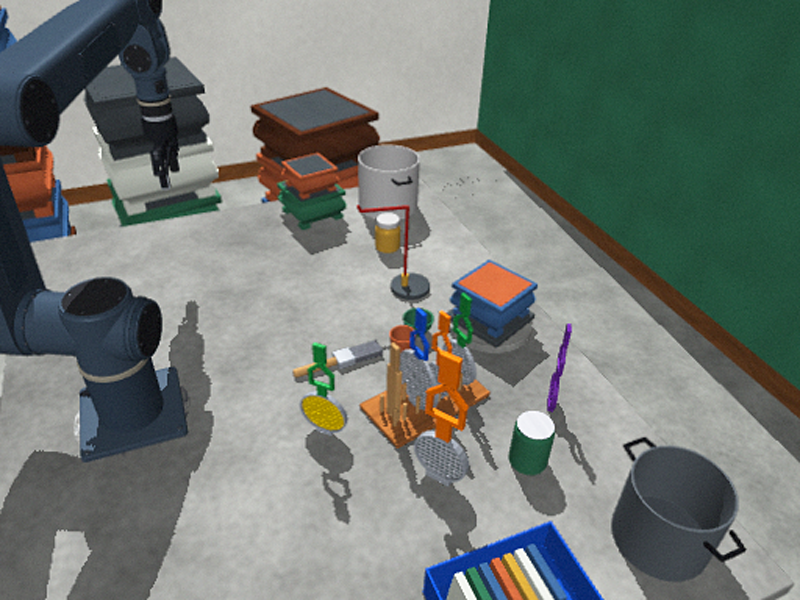

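View pics/top0b.png

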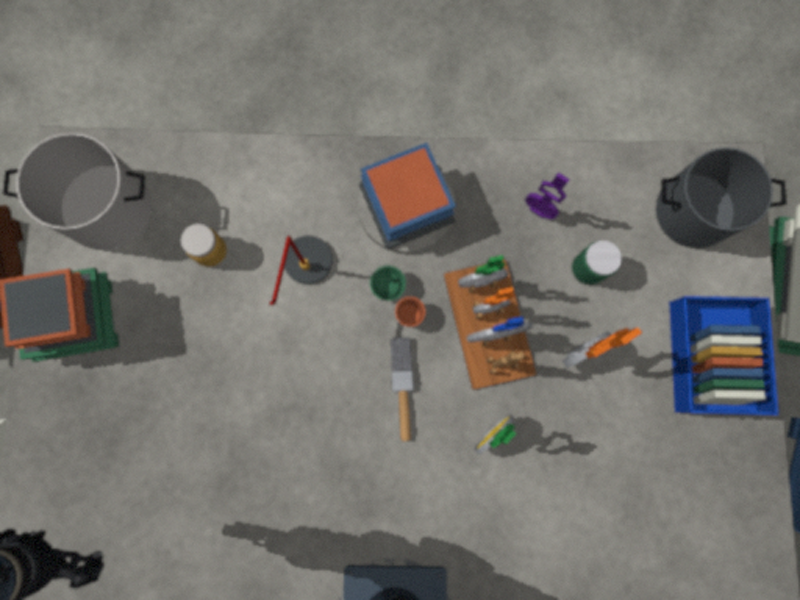

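View pics/wrist0b.png

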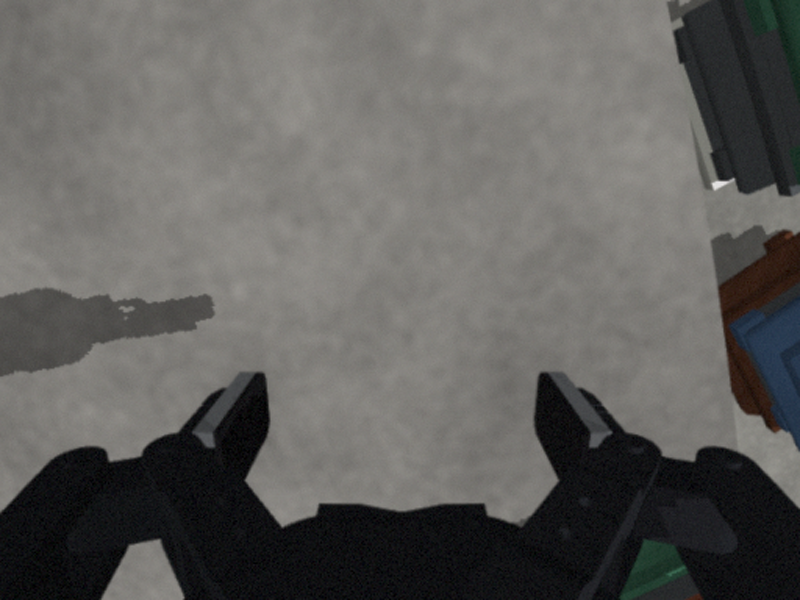

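Run:
```python
from h import *
crop('top0.png',275,155,355,255,7.5,'t1.png' )
crop('top0.png',160,140,230,210,8,'t2.png' )
crop('side0.png',225,170,335,300,4.6,'s1.png')
crop('side0.png',220,120,290,195,8,'s2.png')
```

```text
(no output)
```

View pics/t1.png

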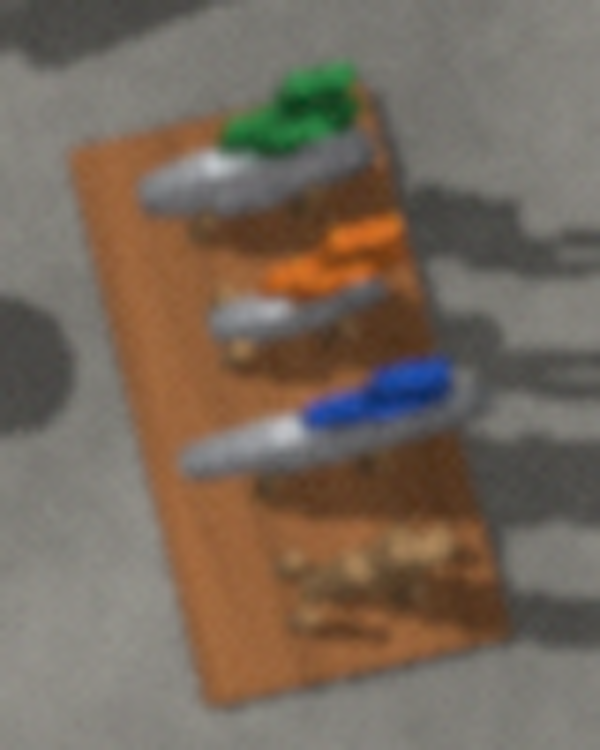

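View pics/t2.png

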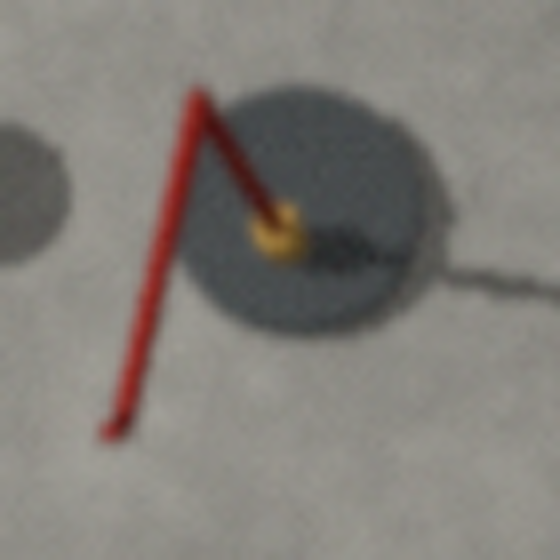

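View pics/s1.png

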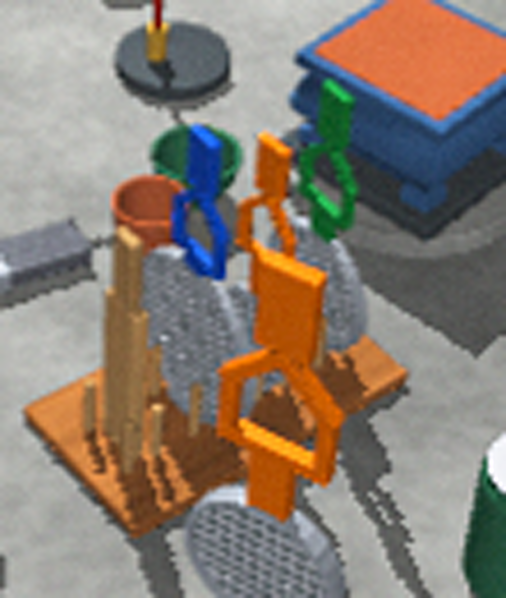

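View pics/s2.png

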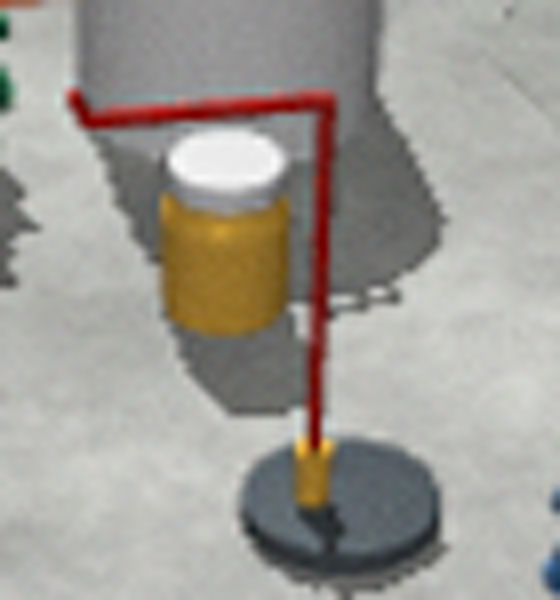

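```bash
cat > geo.py <<'E'
from h import *
T=load('top0.png');S=load('side0.png')
def t1(u,v): return u/7.5+275-.5,v/7.5+155-.5
c=np.array([onplane(T,*t1(*p),0.012) for p in [(72,150),(372,85),(510,640),(212,705)]])
E
python3 - <<'E'
from geo import *
print(c.round(4).tolist(), [np.linalg.norm(c[i]-c[i-1]).round(4) for i in range(4)])
print('c',c.mean(0).round(4)); 
for a,b in [(c[3],c[0]),(c[2],c[1])]: d=b-a; print('yaw',np.arctan2(d[1],d[0]))
for a,b in [(c[1],c[0]),(c[2],c[3])]: d=b-a; print('yaw',np.arctan2(-d[0],d[1]))
# side corners
f=lambda u,v:(u/4.6+225-.5,v/4.6+170-.5)
for p in [(25,412),(135,530),(408,373)]: print('side',onplane(S,*f(*p),0.012).round(4))
t=lambda u,v:(u/8+160-.5,v/8+140-.5); s=lambda u,v:(u/8+220-.5,v/8+120-.5)
for n,a,b in [('post',(200,95),(330,100)),('bend',(122,425),(88,122)),('tip',(108,435),(74,94))]:
    print(n,tri((T,*t(*a)),(S,*s(*b))).round(4), onplane(T,*t(*a),.235).round(4), onplane(S,*s(*b),.235).round(4))
E
```

```text
[[0.6593, -0.0879, 0.012], [0.69, -0.2142, 0.012], [0.4583, -0.2688, 0.012], [0.4293, -0.1469, 0.012]] [np.float64(0.2374), np.float64(0.1299), np.float64(0.238), np.float64(0.1253)]
c [ 0.5592 -0.1795  0.012 ]
yaw 0.25095187297879323
yaw 0.23177759643842868
yaw 0.2379947736839997
yaw 0.23315811557181268
side [ 0.4247 -0.1513  0.012 ]
side [ 0.4566 -0.2711  0.012 ]
side [ 0.6865 -0.212   0.012 ]
post [0.6674 0.1918 0.235 ] [0.6688 0.1915 0.235 ] [0.6658 0.1918 0.235 ]
bend [0.5581 0.2119 0.2338] [0.5584 0.2115 0.235 ] [0.5569 0.21   0.235 ]
tip [0.5524 0.2135 0.2482] [0.5551 0.2159 0.235 ] [0.5593 0.2358 0.235 ]
```

```bash
cat >> geo.py <<'E'
def strainer(p,yaw,zg):  # eye/tab/outlines, yaw: normal dir; zg grip height
    pts=[]
    g=zg
    tab=[(-12,20),(12,20),(12,-20),(-12,-20),(-12,20)]
    eye=[(0,-30),(18,-48),(18,-74),(-18,-74),(-18,-48),(0,-30)]
    n=np.array([np.cos(yaw),np.sin(yaw),0]);l=np.array([-np.sin(yaw),np.cos(yaw),0])
    return [np.array([p+np.array([0,0,zg])+l*y/1000+np.array([0,0,z/1000]) for y,z in q]) for q in (tab,eye)]
def overlay(im,file,box,s,out,polys):
    x0,y0,x1,y1=box; i=cv2.resize(cv2.imread('pics/'+file)[y0:y1,x0:x1],None,fx=s,fy=s,interpolation=cv2.INTER_CUBIC)
    for P in polys:
        q=((proj(im,P)-[x0,y0]+.5)*s).round().astype(int)
        cv2.polylines(i,[q.reshape(-1,1,2)],False,(255,255,255),1)
    cv2.imwrite('pics/'+out,i)
rc=np.array([.5583,-.1797,0]);ry=.238
def slot(x): return rc+x*np.array([np.cos(ry),np.sin(ry),0])
G={'large':.219+.012,'middle':.204+.012,'small':.189+.012}
SL={'large':-.0275,'small':.0275,'middle':.0825}
E
python3 - <<'E'
from geo import *
ps=[]
for k in SL:
    ps+=strainer(slot(SL[k]),ry,G[k]); print(k,slot(SL[k]).round(4),G[k])
overlay(T,'top0.png',(275,155,355,255),6,'o1.png',ps)
overlay(S,'side0.png',(250,175,310,250),8,'o2.png',ps)
E
```

```text
large [ 0.5316 -0.1862  0.    ] 0.231
small [ 0.585  -0.1732  0.    ] 0.201
middle [ 0.6385 -0.1602  0.    ] 0.216
```

View pics/o1.png

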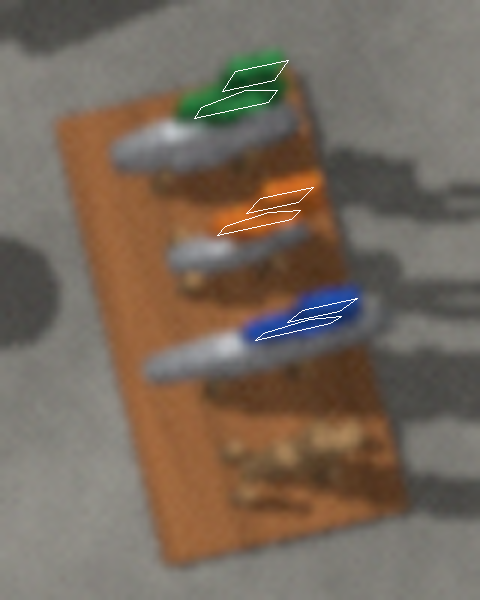

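View pics/o2.png

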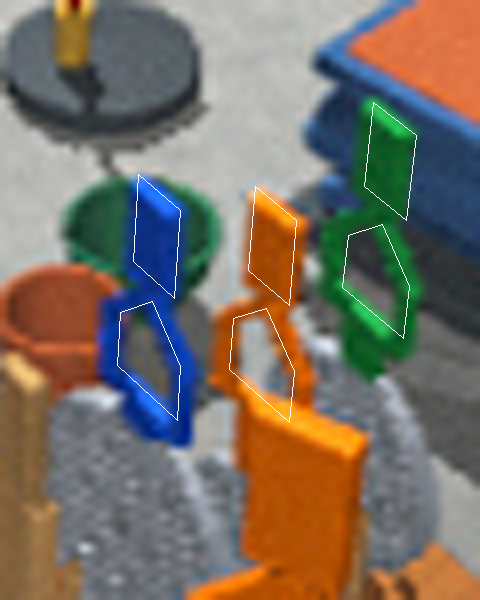

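```bash
cat >> geo.py <<'E'
def rel(target,yawx,hand=None):
    "target TCP world, yawx: desired yaw of tool x (mod pi), tool pointing down"
    o=env.observe(); Rm=R.from_quat(o['tool_rot'],scalar_first=True).as_matrix()
    print('t',round(o['time'],2),'tcp',o['tcp_pos'].round(4),'gap',round(o['finger_gap'],3),'F',o['wrist_force'].round(1),'q',o['q'].round(2))
    y0=np.arctan2(Rm[1,0],Rm[0,0]); print('tool',Rm.round(3).tolist(),'yawx',y0.round(3))
    best=None
    for a in (yawx,yawx+np.pi,yawx-np.pi):
        Z=np.array([np.cos(a),np.sin(a),0]);
        # pointing axis = whichever tool axis is -z now
        k=int(np.argmin(Rm[2])); W=np.zeros((3,3)); W[:,0]=Z; W[:,k]=[0,0,-1]
        if k==1: W[:,2]=np.cross(W[:,0],W[:,1])
        else: W[:,1]=np.cross(W[:,2],W[:,0])
        rv=R.from_matrix(Rm.T@W).as_rotvec(); 
        if best is None or np.linalg.norm(rv)<np.linalg.norm(best[0]): best=(rv,a)
    d=np.array(target)-o['tcp_pos']
    print('turn(tool)',best[0].round(3),'shift cm in current tool',(Rm.T@d*100).round(2),'world mm',(d*1000).round(1))
    c,s=np.cos(best[1]),np.sin(best[1]); W=W
    a=best[1];W[:,0]=[c,s,0];W[:,k]=[0,0,-1]
    if k==1: W[:,2]=np.cross(W[:,0],W[:,1])
    else: W[:,1]=np.cross(W[:,2],W[:,0])
    print('shift cm after turn',(W.T@d*100).round(2))
E
python3 - <<'E'
from geo import *
p=slot(SL['large']); rel([p[0],p[1]+.002,.231+.008-.019+.08],ry+np.pi/2)
for n,(u,v,z) in dict(jar=(200,238,.09),bowlg=(388,282,.045),terra=(410,311,.05),can=(603,258,.1)).items(): print(n,onplane(T,u*.64,v*.64,z).round(3))
print(onplane(T,130,100,0.))
for p in [(455,200),(380,245),(365,180),(425,147)]: print('planter',onplane(T,p[0]*.64,p[1]*.64,.121).round(3))
E
```

```text
t 0.15 tcp [0.1708 0.4959 0.2304] gap 0.995 F [-1.3  0.3  0.6] q [ 1.11  0.05  0.1   1.62 -0.    1.44]
tool [[0.326, -0.001, -0.945], [0.945, -0.002, 0.326], [-0.002, -1.0, 0.0]] yawx 1.239
turn(tool) [-0.001 -0.57  -0.002] shift cm in current tool [-52.56  -6.88 -56.26] world mm [ 360.8 -680.1   69.6]
shift cm after turn [-74.6   -6.96 -19.03]
jar [0.7   0.381 0.09 ]
bowlg [0.631 0.024 0.045]
terra [ 0.574 -0.02   0.05 ]
can [ 0.675 -0.381  0.1  ]
[0.89672936 0.41276143 0.        ]
planter [ 0.776 -0.099  0.121]
planter [0.686 0.04  0.121]
planter [0.812 0.071 0.121]
planter [ 0.88  -0.042  0.121]
```

```bash
python3 -m handwheel '[{"ry":-0.114,"y":-2,"hand":90},{"ry":-0.114,"y":-2,"hand":90},{"ry":-0.114,"y":-2,"hand":90},{"ry":-0.114,"y":-2,"hand":90},{"ry":-0.114,"y":-2,"hand":90}]' 60
python3 - <<'E'
from geo import *
p=slot(SL['large']); rel([p[0],p[1]+.002,.231+.004-.019+.08],ry+np.pi/2)
E
```

```text
t 0.15 tcp [0.1708 0.4959 0.2304] gap 0.995 F [-1.3  0.3  0.6] q [ 1.11  0.05  0.1   1.62 -0.    1.44]
tool [[0.326, -0.001, -0.945], [0.945, -0.002, 0.326], [-0.002, -1.0, 0.0]] yawx 1.239
turn(tool) [-0.001 -0.57  -0.002] shift cm in current tool [-52.56  -6.48 -56.26] world mm [ 360.8 -680.1   65.6]
shift cm after turn [-74.6   -6.56 -19.03]invalid input at $[0]: expected keys rx, ry, rz, x, y, z, hand
```

```bash
python3 -m handwheel '[{"rx":0,"ry":-0.114,"rz":0,"x":0,"y":-2,"z":0,"hand":90},{"rx":0,"ry":-0.114,"rz":0,"x":0,"y":-2,"z":0,"hand":90},{"rx":0,"ry":-0.114,"rz":0,"x":0,"y":-2,"z":0,"hand":90},{"rx":0,"ry":-0.114,"rz":0,"x":0,"y":-2,"z":0,"hand":90},{"rx":0,"ry":-0.114,"rz":0,"x":0,"y":-2,"z":0,"hand":90}]' 60
python3 - <<'E'
from geo import *
p=slot(SL['large']); rel([p[0],p[1]+.002,.231+.004-.019+.08],ry+np.pi/2)
E
```

```text
time: 0.57
tcp_pos: [0.169, 0.4923, 0.3237]
tool_rot: [0.429, -0.432, -0.553, 0.569]
wrist_force: [-0.1, 0.1, -0.0]
finger_gap: 0.649
t 0.57 tcp [0.169  0.4923 0.3237] gap 0.649 F [-0.1  0.1 -0. ] q [ 1.11  0.11  0.35  1.83 -0.    0.85]
tool [[-0.26, -0.01, -0.966], [0.965, -0.02, -0.26], [-0.017, -1.0, 0.015]] yawx 1.834
turn(tool) [-0.015  0.025 -0.017] shift cm in current tool [-74.7    3.77 -17.47] world mm [ 362.6 -676.5  -27.7]
shift cm after turn [-74.29   2.77 -19.29]
```

```bash
python3 -m handwheel '[{"rx":-0.015,"ry":0.025,"rz":-0.017,"x":-3.9,"y":0,"z":-1,"hand":90},{"rx":0,"ry":0,"rz":0,"x":-3.9,"y":0,"z":-1,"hand":90},{"rx":0,"ry":0,"rz":0,"x":-3.9,"y":0,"z":-1,"hand":90},{"rx":0,"ry":0,"rz":0,"x":-3.9,"y":0,"z":-1,"hand":90},{"rx":0,"ry":0,"rz":0,"x":-3.9,"y":0,"z":-1,"hand":90},{"rx":0,"ry":0,"rz":0,"x":-3.9,"y":0,"z":-1,"hand":90},{"rx":0,"ry":0,"rz":0,"x":-3.9,"y":0,"z":-1,"hand":90},{"rx":0,"ry":0,"rz":0,"x":-3.9,"y":0,"z":-1,"hand":90},{"rx":0,"ry":0,"rz":0,"x":-3.9,"y":0,"z":-1,"hand":90},{"rx":0,"ry":0,"rz":0,"x":-3.9,"y":0,"z":-1,"hand":90},{"rx":0,"ry":0,"rz":0,"x":-3.9,"y":0,"z":-1,"hand":90},{"rx":0,"ry":0,"rz":0,"x":-3.9,"y":0,"z":-1,"hand":90},{"rx":0,"ry":0,"rz":0,"x":-3.9,"y":0,"z":-1,"hand":90},{"rx":0,"ry":0,"rz":0,"x":-3.9,"y":0,"z":-1,"hand":90},{"rx":0,"ry":0,"rz":0,"x":-3.9,"y":0,"z":-1,"hand":90}]'
python3 - <<'E'
from geo import *
p=slot(SL['large']); rel([p[0],p[1]+.002,.231+.004-.019+.08],ry+np.pi/2)
E
```

```text
time: 1.82
tcp_pos: [0.4662, -0.0465, 0.319]
tool_rot: [-0.432, 0.43, 0.562, -0.559]
wrist_force: [1.4, -0.1, 0.2]
finger_gap: 0.646
t 1.82 tcp [ 0.4662 -0.0465  0.319 ] gap 0.646 F [ 1.4 -0.1  0.2] q [-0.25 -0.06  0.17  1.8   0.   -0.5 ]
tool [[-0.256, 0.001, -0.967], [0.967, 0.004, -0.256], [0.004, -1.0, -0.002]] yawx 1.83
turn(tool) [0.002 0.021 0.004] shift cm in current tool [-15.     2.24  -2.78] world mm [  65.3 -137.7  -23. ]
shift cm after turn [-14.92   2.3   -3.1 ]
```

```bash
python3 -m handwheel '[{"rx":0,"ry":0.021,"rz":0,"x":-3.8,"y":0,"z":-0.8,"hand":90},{"rx":0,"ry":0,"rz":0,"x":-3.8,"y":0.4,"z":-0.8,"hand":90},{"rx":0,"ry":0,"rz":0,"x":-3.8,"y":0.4,"z":-0.8,"hand":90},{"rx":0,"ry":0,"rz":0,"x":-2.5,"y":0.4,"z":-0.5,"hand":90},{"rx":0,"ry":0,"rz":0,"x":0,"y":0,"z":0,"hand":90}]'
python3 - <<'E'
from geo import *
p=slot(SL['large']); rel([p[0],p[1]+.002,.231+.004-.019],ry+np.pi/2)
snap('wrist','w1.png');snap('side','sd1.png');snap('top','tp1.png')
crop('w1.png',0,0,512,384,1.56,'w1b.png')
crop('sd1.png',200,120,360,280,3.7,'sd1b.png')
crop('tp1.png',250,140,380,270,4.6,'tp1b.png')
E
```

```text
time: 2.23
tcp_pos: [0.5312, -0.1891, 0.3008]
tool_rot: [-0.442, 0.438, 0.554, -0.553]
wrist_force: [-1.6, 0.7, -0.4]
finger_gap: 0.644
t 2.23 tcp [ 0.5312 -0.1891  0.3008] gap 0.644 F [-1.6  0.7 -0.4] q [-0.46  0.19  0.39  1.78  0.   -0.69]
tool [[-0.226, -0.003, -0.974], [0.974, 0.004, -0.226], [0.005, -1.0, 0.002]] yawx 1.799
turn(tool) [-0.002 -0.01   0.005] shift cm in current tool [ 0.43  8.48 -0.17] world mm [  0.4   4.9 -84.8]
shift cm after turn [ 0.47  8.48 -0.16]
```

View pics/w1b.png

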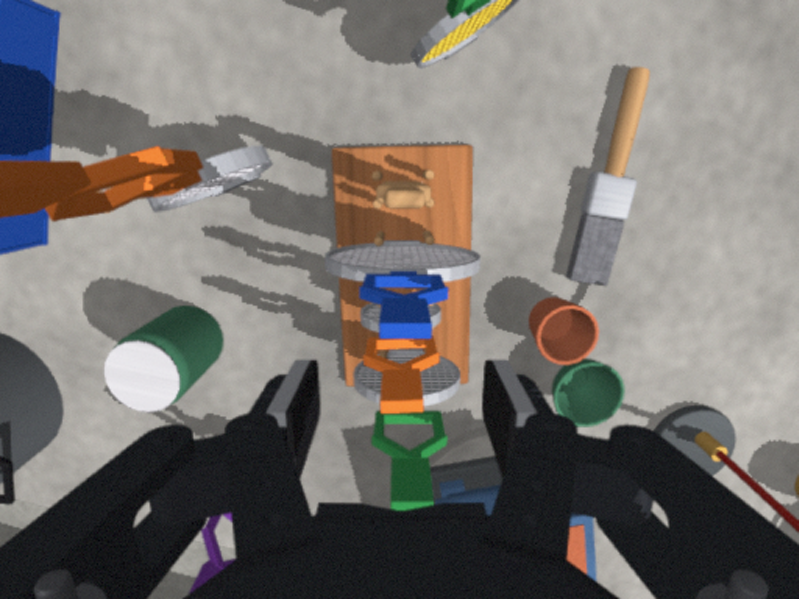

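View pics/sd1b.png

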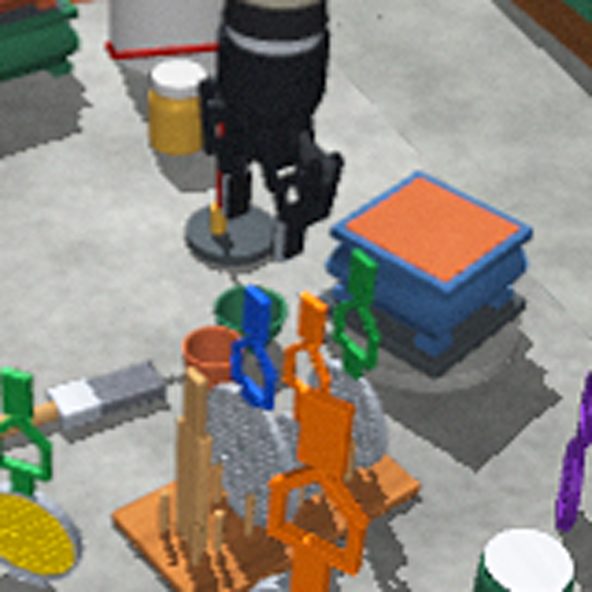

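View pics/tp1b.png

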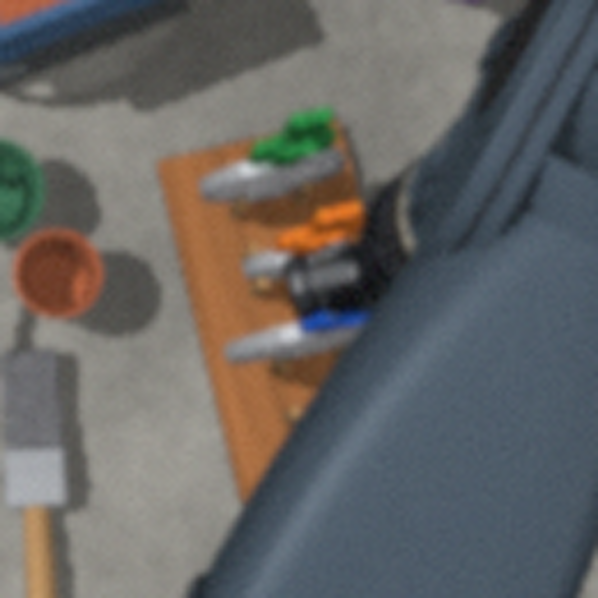

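Run:
```python
from geo import *
W=load('w1.png');S1=load('sd1.png')
o=env.observe()
P=o['tcp_pos']; print(proj(W,P)*1.56, (proj(S1,P)-[200,120])*3.7)
ps=[]
for k in SL: ps+=strainer(slot(SL[k]),ry,G[k])
overlay(W,'w1.png',(0,0,512,384),1.56,'w1o.png',ps)
print(W['origin'],R.from_matrix(W['rotation']).as_matrix().round(2))
```

```text
[[419.13228736 381.1260867 ]] [[256.64307802 233.24444742]]
[ 0.46426747 -0.20626333  0.44384197] [[-0.23  0.94  0.27]
 [ 0.97  0.22  0.06]
 [ 0.    0.27 -0.96]]
```

View pics/w1o.png

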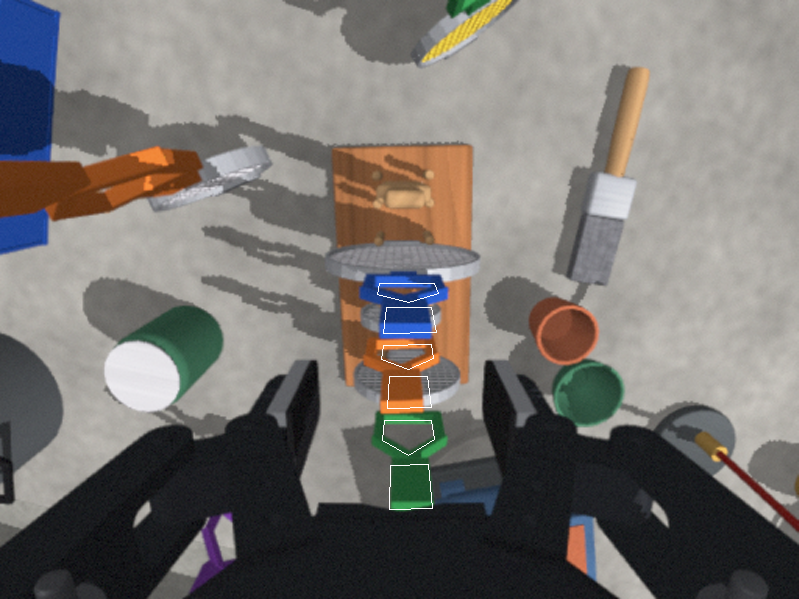

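Run:
```python
from geo import *
p=slot(SL['large']); rel([p[0],p[1],.231+.004-.019],ry+np.pi/2)
W=snap('wrist','w2.png'); P=env.observe()['tcp_pos'];print(P,proj(W,P)*1.56)
crop('w2.png',0,0,512,384,1.56,'w2b.png')
ps=[]
for k in SL: ps+=strainer(slot(SL[k]),ry,G[k])
overlay(W,'w2.png',(0,0,512,384),1.56,'w2o.png',ps)
```

```text
t 2.38 tcp [ 0.5299 -0.1841  0.3036] gap 0.646 F [-0.8  0.2 -0.5] q [-0.46  0.18  0.39  1.78  0.   -0.69]
tool [[-0.23, -0.001, -0.973], [0.973, 0.006, -0.23], [0.006, -1.0, -0.0]] yawx 1.803
turn(tool) [ 0.    -0.006  0.006] shift cm in current tool [-0.29  8.76 -0.12] world mm [  1.7  -2.  -87.6]
shift cm after turn [-0.24  8.76 -0.12]
[ 0.52995399 -0.18348314  0.30450973] [[405.93327046 379.60420101]]
```

View pics/w2o.png

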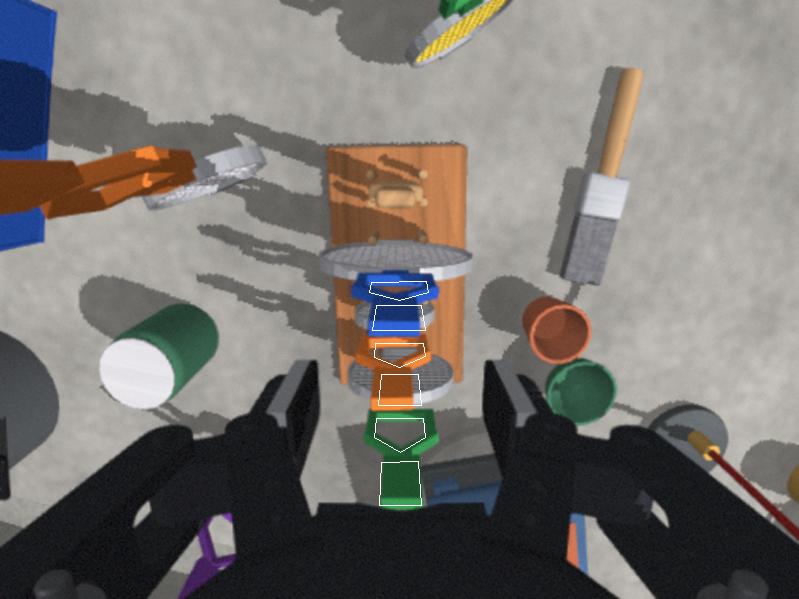

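```bash
python3 -m handwheel '[{"rx":0,"ry":0,"rz":0,"x":-0.2,"y":2.5,"z":-0.1,"hand":90},{"rx":0,"ry":0,"rz":0,"x":0,"y":2.5,"z":0,"hand":90},{"rx":0,"ry":0,"rz":0,"x":0,"y":2.3,"z":0,"hand":90},{"rx":0,"ry":0,"rz":0,"x":0,"y":1.4,"z":0,"hand":90},{"rx":0,"ry":0,"rz":0,"x":0,"y":0,"z":0,"hand":90},{"rx":0,"ry":0,"rz":0,"x":0,"y":0,"z":0,"hand":90}]'
python3 - <<'E'
from geo import *
p=slot(SL['large']); rel([p[0],p[1],.231+.004-.019],ry+np.pi/2)
W=snap('wrist','w3.png'); 
crop('w3.png',100,100,412,384,2.1,'w3b.png')
S1=snap('side','sd3.png');crop('sd3.png',230,140,310,240,6,'sd3b.png')
E
```

```text
time: 2.93
tcp_pos: [0.5319, -0.1752, 0.2235]
tool_rot: [-0.432, 0.438, 0.561, -0.554]
wrist_force: [0.5, -0.5, 0.2]
finger_gap: 0.645
t 2.93 tcp [ 0.5319 -0.1752  0.2235] gap 0.645 F [ 0.5 -0.5  0.2] q [-0.44  0.13  0.17  1.6   0.01 -0.69]
tool [[-0.244, 0.013, -0.97], [0.97, 0.002, -0.244], [-0.002, -1.0, -0.013]] yawx 1.817
turn(tool) [ 0.013  0.008 -0.001] shift cm in current tool [-1.06  0.75  0.31] world mm [ -0.3 -11.   -7.5]
shift cm after turn [-1.06  0.75  0.29]
```

View pics/w3b.png

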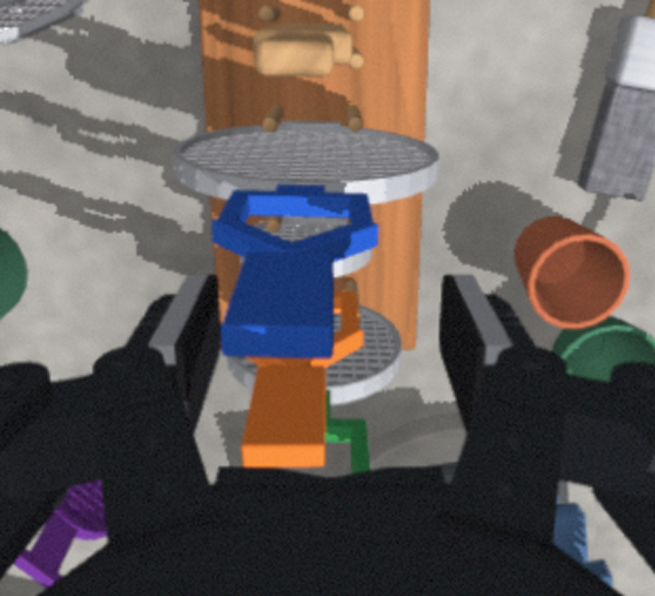

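View pics/sd3b.png

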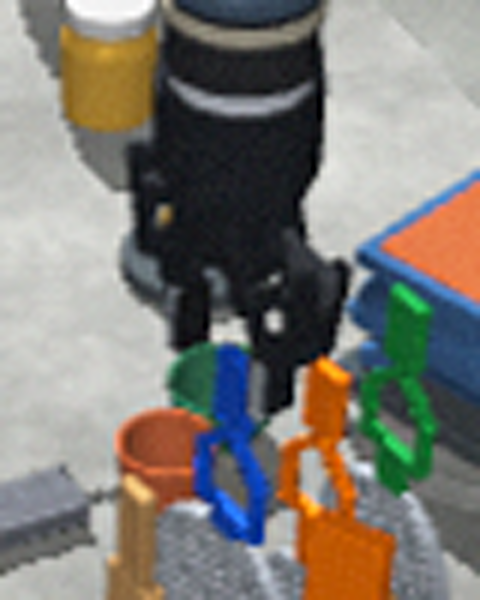

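```bash
python3 -m handwheel '[{"rx":0.01,"ry":0,"rz":0,"x":-0.6,"y":0,"z":0.2,"hand":90},{"rx":0,"ry":0,"rz":0,"x":-0.5,"y":0,"z":0.1,"hand":90},{"rx":0,"ry":0,"rz":0,"x":0,"y":0.4,"z":0,"hand":90},{"rx":0,"ry":0,"rz":0,"x":0,"y":0.4,"z":0,"hand":90},{"rx":0,"ry":0,"rz":0,"x":0,"y":0,"z":0,"hand":90}]'
python3 - <<'E'
from geo import *
p=slot(SL['large']); rel([p[0],p[1],.231+.004-.019],ry+np.pi/2)
W=snap('wrist','w4.png'); 
crop('w4.png',100,100,412,384,2.1,'w4b.png')
rel([p[0],p[1],.231+.004-.019],ry+np.pi/2)
E
```

```text
time: 3.45
tcp_pos: [0.5352, -0.1894, 0.2223]
tool_rot: [-0.429, 0.44, 0.559, -0.557]
wrist_force: [0.6, 0.6, 0.5]
finger_gap: 0.649
t 3.45 tcp [ 0.5352 -0.1894  0.2223] gap 0.649 F [0.6 0.6 0.5] q [-0.46  0.14  0.18  1.6  -0.   -0.7 ]
tool [[-0.244, 0.014, -0.97], [0.97, -0.007, -0.244], [-0.01, -1.0, -0.011]] yawx 1.817
turn(tool) [ 0.011  0.009 -0.01 ] shift cm in current tool [0.41 0.62 0.28] world mm [-3.6  3.2 -6.3]
shift cm after turn [0.4  0.63 0.28]
t 3.5 tcp [ 0.5352 -0.1894  0.2226] gap 0.645 F [-0.1 -0.2  0.1] q [-0.46  0.14  0.18  1.6  -0.   -0.7 ]
tool [[-0.244, 0.014, -0.97], [0.97, -0.007, -0.244], [-0.01, -1.0, -0.012]] yawx 1.817
turn(tool) [ 0.012  0.009 -0.01 ] shift cm in current tool [0.41 0.65 0.28] world mm [-3.6  3.2 -6.6]
shift cm after turn [0.4  0.66 0.28]
```

View pics/w4b.png

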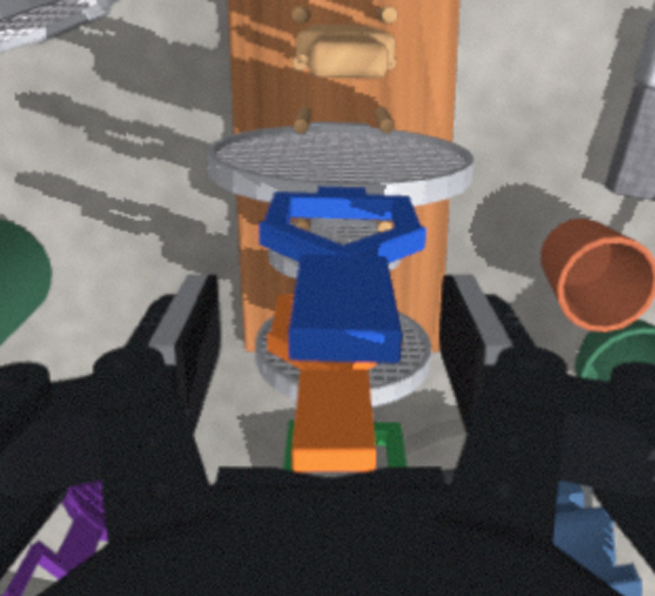

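```bash
python3 -m handwheel '[{"rx":0.012,"ry":0.009,"rz":-0.01,"x":0.35,"y":0.65,"z":0.28,"hand":90},{"rx":0,"ry":0,"rz":0,"x":0,"y":0,"z":0,"hand":90},{"rx":0,"ry":0,"rz":0,"x":0,"y":0,"z":0,"hand":90},{"rx":0,"ry":0,"rz":0,"x":0,"y":0,"z":0,"hand":90}]'
python3 - <<'E'
from geo import *
p=slot(SL['large']); rel([p[0],p[1],.231+.004-.019],ry+np.pi/2)
E
```

```text
time: 3.83
tcp_pos: [0.531, -0.1865, 0.2147]
tool_rot: [0.439, -0.437, -0.555, 0.556]
wrist_force: [-0.6, -1.0, -0.6]
finger_gap: 0.645
t 3.83 tcp [ 0.531  -0.1865  0.2147] gap 0.645 F [-0.6 -1.  -0.6] q [-0.46  0.15  0.17  1.6  -0.   -0.69]
tool [[-0.234, -0.003, -0.972], [0.972, 0.001, -0.234], [0.002, -1.0, 0.003]] yawx 1.807
turn(tool) [-0.003 -0.002  0.002] shift cm in current tool [ 0.02 -0.13 -0.06] world mm [0.6 0.4 1.3]
shift cm after turn [ 0.02 -0.13 -0.06]
```

```bash
python3 -m handwheel '[{"rx":0,"ry":0,"rz":0,"x":0,"y":0,"z":0,"hand":255},{"rx":0,"ry":0,"rz":0,"x":0,"y":0,"z":0,"hand":255},{"rx":0,"ry":0,"rz":0,"x":0,"y":0,"z":0,"hand":255},{"rx":0,"ry":0,"rz":0,"x":0,"y":0,"z":0,"hand":255},{"rx":0,"ry":0,"rz":0,"x":0,"y":0,"z":0,"hand":255},{"rx":0,"ry":0,"rz":0,"x":0,"y":0,"z":0,"hand":255}]' 60
python3 - <<'E'
from geo import *
W=snap('wrist','w5.png'); 
crop('w5.png',100,100,412,384,2.1,'w5b.png')
p=slot(SL['large']); rel([p[0],p[1],.231+.004-.019],ry+np.pi/2)
E
```

```text
time: 4.33
tcp_pos: [0.5311, -0.1864, 0.2146]
tool_rot: [0.439, -0.436, -0.555, 0.556]
wrist_force: [-0.6, -0.1, -0.8]
finger_gap: 0.267
t 4.38 tcp [ 0.531  -0.1865  0.2147] gap 0.263 F [ 0.   0.1 -0.4] q [-0.46  0.15  0.17  1.6  -0.   -0.69]
tool [[-0.234, -0.003, -0.972], [0.972, 0.001, -0.234], [0.002, -1.0, 0.003]] yawx 1.807
turn(tool) [-0.003 -0.002  0.002] shift cm in current tool [ 0.01 -0.14 -0.06] world mm [0.5 0.3 1.3]
shift cm after turn [ 0.01 -0.13 -0.06]
```

View pics/w5b.png

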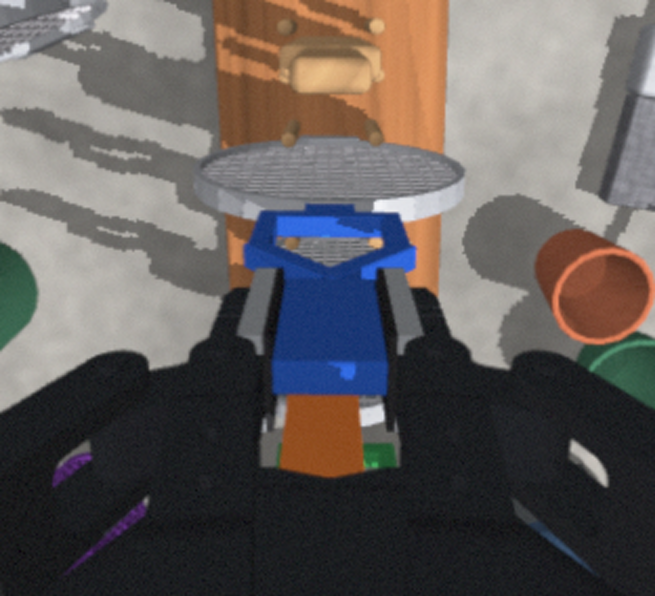

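```bash
python3 -m handwheel '[{"rx":0,"ry":0,"rz":0,"x":0,"y":-1,"z":0,"hand":255},{"rx":0,"ry":0,"rz":0,"x":0,"y":-2.5,"z":0,"hand":255},{"rx":0,"ry":0,"rz":0,"x":0,"y":-2.5,"z":0,"hand":255},{"rx":0,"ry":0,"rz":0,"x":0,"y":-3,"z":0,"hand":255},{"rx":0,"ry":0,"rz":0,"x":0,"y":-3,"z":0,"hand":255},{"rx":0,"ry":0,"rz":0,"x":0,"y":-3,"z":0,"hand":255},{"rx":0,"ry":0,"rz":0,"x":0,"y":-2,"z":0,"hand":255},{"rx":0,"ry":0,"rz":0,"x":0,"y":0,"z":0,"hand":255}]' 60
cat >> geo.py <<'E'
hm=np.array([.6125,.2017,.235]);hy=-.182
def bar(x,z=0,y=0): return hm+x*np.array([np.cos(hy),np.sin(hy),0])+y*np.array([-np.sin(hy),np.cos(hy),0])+np.array([0,0,z])
E
python3 - <<'E'
from geo import *
t=bar(-.10); t[2]=.33
rel(t,hy+np.pi/2)
S1=snap('side','sd6.png');crop('sd6.png',230,90,330,250,4,'sd6b.png')
E
```

```text
time: 5.05
tcp_pos: [0.5289, -0.1846, 0.3858]
tool_rot: [0.444, -0.431, -0.555, 0.556]
wrist_force: [-1.6, -0.0, -2.6]
finger_gap: 0.27
t 5.05 tcp [ 0.5289 -0.1846  0.3858] gap 0.27 F [-1.6 -0.  -2.6] q [-0.46  0.29  0.69  1.99  0.   -0.69]
tool [[-0.235, -0.017, -0.972], [0.972, 0.01, -0.235], [0.014, -1.0, 0.014]] yawx 1.808
turn(tool) [-0.016  0.419  0.011] shift cm in current tool [39.58  6.02 -8.13] world mm [-14.8 404.4 -55.8]
shift cm after turn [39.51  5.58  8.77]
```

View pics/sd6b.png

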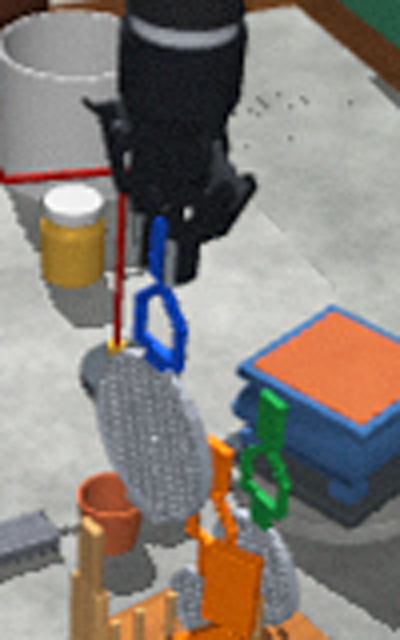

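```bash
python3 -m handwheel '[{"rx":-0.016,"ry":0.07,"rz":0.011,"x":1.5,"y":0,"z":0,"hand":255},{"rx":0,"ry":0.1,"rz":0,"x":2.5,"y":0,"z":0,"hand":255},{"rx":0,"ry":0.1,"rz":0,"x":3.3,"y":0,"z":0,"hand":255},{"rx":0,"ry":0.09,"rz":0,"x":3.3,"y":0,"z":0.5,"hand":255},{"rx":0,"ry":0.04,"rz":0,"x":3.3,"y":0,"z":0.7,"hand":255},{"rx":0,"ry":0,"rz":0,"x":3.3,"y":0,"z":0.7,"hand":255},{"rx":0,"ry":0,"rz":0,"x":3.3,"y":0,"z":0.7,"hand":255},{"rx":0,"ry":0,"rz":0,"x":3,"y":0,"z":0.7,"hand":255},{"rx":0,"ry":0,"rz":0,"x":2,"y":0,"z":0.5,"hand":255},{"rx":0,"ry":0,"rz":0,"x":0,"y":0,"z":0,"hand":255},{"rx":0,"ry":0,"rz":0,"x":0,"y":0,"z":0,"hand":255}]'
python3 - <<'E'
from geo import *
t=bar(-.10); t[2]=.33
rel(t,hy+np.pi/2)
E
```

```text
time: 6.02
tcp_pos: [0.5037, 0.0827, 0.3588]
tool_rot: [0.555, -0.534, -0.442, 0.459]
wrist_force: [-0.4, -1.2, -2.7]
finger_gap: 0.272
t 6.02 tcp [0.5037 0.0827 0.3588] gap 0.272 F [-0.4 -1.2 -2.7] q [0.03 0.13 0.44 1.92 0.01 0.21]
tool [[0.188, -0.037, -0.982], [0.982, 0.008, 0.187], [0.001, -0.999, 0.038]] yawx 1.382
turn(tool) [-0.038 -0.007  0.001] shift cm in current tool [13.65  2.96  1.44] world mm [ 10.4 137.1 -28.8]
shift cm after turn [13.67  2.88  1.46]
```

```bash
python3 -m handwheel '[{"rx":-0.038,"ry":-0.007,"rz":0.001,"x":2.5,"y":0,"z":0.3,"hand":255},{"rx":0,"ry":0,"rz":0,"x":3,"y":0,"z":0.3,"hand":255},{"rx":0,"ry":0,"rz":0,"x":3,"y":0,"z":0.3,"hand":255},{"rx":0,"ry":0,"rz":0,"x":2.5,"y":0,"z":0.3,"hand":255},{"rx":0,"ry":0,"rz":0,"x":1.5,"y":0,"z":0.2,"hand":255},{"rx":0,"ry":0,"rz":0,"x":0,"y":0,"z":0,"hand":255},{"rx":0,"ry":0,"rz":0,"x":0,"y":0,"z":0,"hand":255}]'
python3 - <<'E'
from geo import *
t=bar(-.10); t[2]=.2784
rel(t,hy+np.pi/2)
S1=snap('side','sd7.png');crop('sd7.png',190,80,310,200,5,'sd7b.png')
S1=snap('top','tp7.png');crop('tp7.png',140,120,280,240,5,'tp7b.png')
S1=snap('wrist','w7.png');crop('w7.png',0,0,512,384,1.56,'w7b.png')
E
```

```text
time: 6.6
tcp_pos: [0.5121, 0.2054, 0.3453]
tool_rot: [0.547, -0.544, -0.443, 0.457]
wrist_force: [1.7, -0.5, -4.2]
finger_gap: 0.273
t 6.6 tcp [0.5121 0.2054 0.3453] gap 0.273 F [ 1.7 -0.5 -4.2] q [ 0.26  0.21  0.51  1.89 -0.    0.45]
tool [[0.19, -0.017, -0.982], [0.982, -0.009, 0.19], [-0.012, -1.0, 0.015]] yawx 1.38
turn(tool) [-0.015 -0.009 -0.012] shift cm in current tool [ 1.53  6.68 -0.03] world mm [  2.1  14.4 -66.9]
shift cm after turn [1.46 6.69 0.06]
```

View pics/sd7b.png

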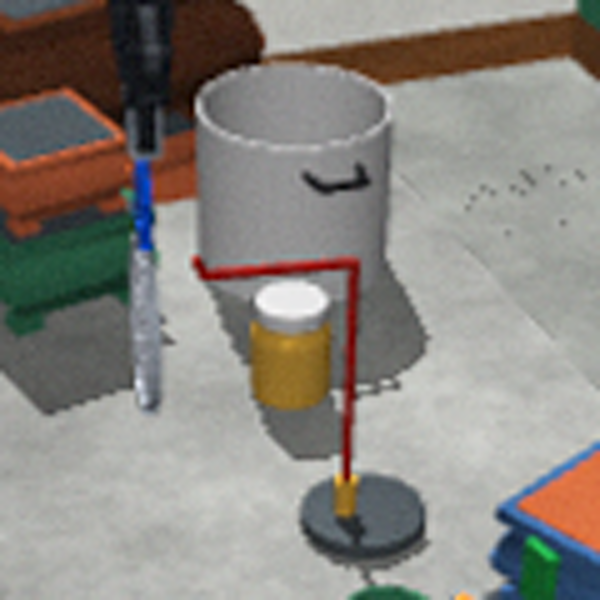

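View pics/w7b.png

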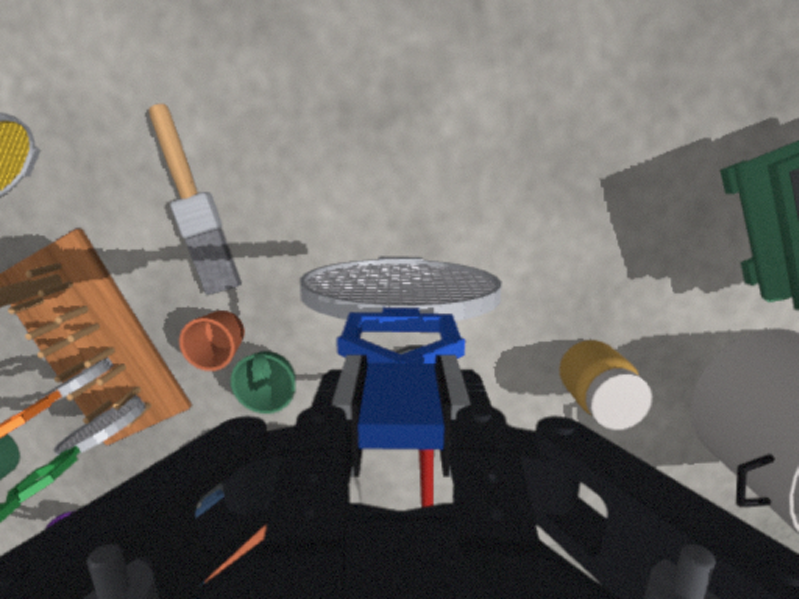

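View pics/tp7b.png

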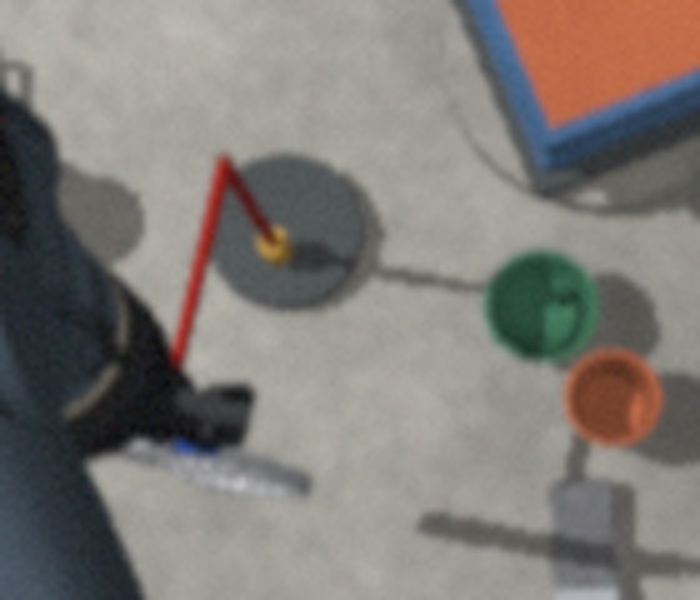

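```bash
python3 -m handwheel '[{"rx":-0.015,"ry":-0.009,"rz":-0.012,"x":0.8,"y":2.2,"z":0,"hand":255},{"rx":0,"ry":0,"rz":0,"x":0.4,"y":2.2,"z":0,"hand":255},{"rx":0,"ry":0,"rz":0,"x":0,"y":0,"z":0,"hand":255},{"rx":0,"ry":0,"rz":0,"x":0,"y":0,"z":0,"hand":255},{"rx":0,"ry":0,"rz":0,"x":0,"y":0,"z":0,"hand":255}]'
python3 - <<'E'
from geo import *
t=bar(-.10); t[2]=.2784
rel(t,hy+np.pi/2)
E
```

```text
time: 7.17
tcp_pos: [0.5151, 0.2101, 0.3028]
tool_rot: [-0.545, 0.547, 0.451, -0.449]
wrist_force: [0.2, 0.0, -2.7]
finger_gap: 0.273
t 7.17 tcp [0.5151 0.2101 0.3028] gap 0.273 F [ 0.2  0.  -2.7] q [ 0.27  0.16  0.36  1.77 -0.    0.46]
tool [[0.191, 0.004, -0.982], [0.982, -0.001, 0.191], [0.0, -1.0, -0.004]] yawx 1.378
turn(tool) [ 0.004 -0.01   0.   ] shift cm in current tool [0.93 2.43 0.29] world mm [ -0.9   9.7 -24.4]
shift cm after turn [0.94 2.44 0.27]
```

```bash
python3 -m handwheel '[{"rx":0,"ry":-0.01,"rz":0,"x":0.9,"y":2.4,"z":0.2,"hand":255},{"rx":0,"ry":0,"rz":0,"x":0,"y":0,"z":0,"hand":255},{"rx":0,"ry":0,"rz":0,"x":0,"y":0,"z":0,"hand":255},{"rx":0,"ry":0,"rz":0,"x":0,"y":0,"z":0,"hand":255}]'
python3 - <<'E'
from geo import *
t=bar(-.10); t[2]=.2784
rel(t,hy+np.pi/2)
S1=snap('side','sd8.png');crop('sd8.png',190,80,310,200,5,'sd8b.png')
S1=snap('wrist','w8.png');crop('w8.png',150,150,362,384,2.5,'w8b.png')
E
```

```text
time: 7.5
tcp_pos: [0.5161, 0.2167, 0.2834]
tool_rot: [-0.542, 0.546, 0.453, -0.449]
wrist_force: [1.0, -0.7, -3.4]
finger_gap: 0.271
t 7.5 tcp [0.5161 0.2167 0.2834] gap 0.271 F [ 1.  -0.7 -3.4] q [ 0.28  0.15  0.32  1.73 -0.    0.47]
tool [[0.185, 0.008, -0.983], [0.983, -0.001, 0.185], [0.001, -1.0, -0.008]] yawx 1.385
turn(tool) [ 0.008 -0.004  0.   ] shift cm in current tool [0.27 0.5  0.26] world mm [-2.   3.1 -5. ]
shift cm after turn [0.27 0.5  0.25]
```

View pics/sd8b.png

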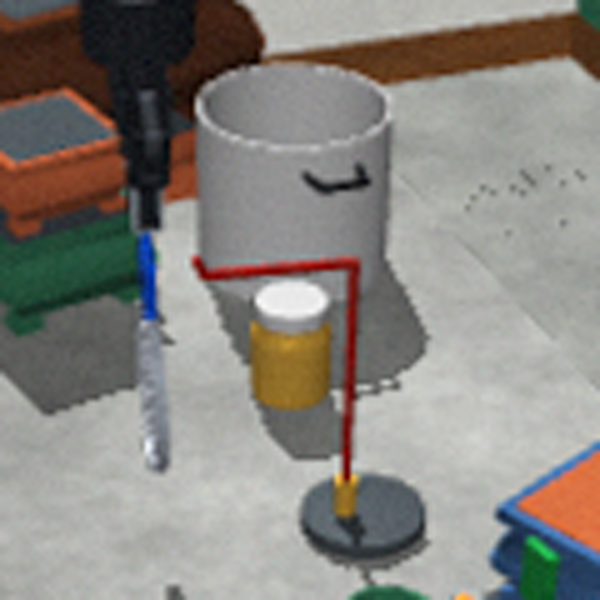

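View pics/w8b.png

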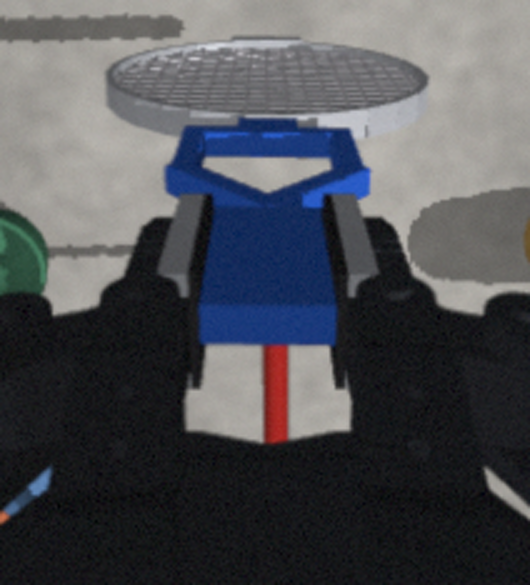

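```bash
python3 -m handwheel '[{"rx":0.008,"ry":-0.004,"rz":0,"x":0.27,"y":0.5,"z":0,"hand":255},{"rx":0,"ry":0,"rz":0,"x":0,"y":0,"z":0,"hand":255},{"rx":0,"ry":0,"rz":0,"x":0,"y":0,"z":0,"hand":255},{"rx":0,"ry":0,"rz":0,"x":0,"y":0,"z":0,"hand":255}]'
python3 - <<'E'
from geo import *
t=bar(-.05); t[2]=.2784
rel(t,hy+np.pi/2)
S1=snap('side','sd9.png')
P=env.observe()['tcp_pos']; ps=strainer(np.array([P[0],P[1],0]),hy,P[2]+.0163)
overlay(S1,'sd9.png',(190,80,290,180),6,'sd9b.png',ps+[np.array([bar(-.055),bar(.055)])])
S1=snap('wrist','w9.png')
overlay(S1,'w9.png',(150,150,362,384),2.5,'w9b.png',ps+[np.array([bar(-.055),bar(.055)])])
E
```

```text
time: 7.93
tcp_pos: [0.5198, 0.2198, 0.284]
tool_rot: [-0.542, 0.545, 0.456, -0.449]
wrist_force: [-0.3, -0.2, -3.0]
finger_gap: 0.269
t 7.93 tcp [0.5198 0.2198 0.284 ] gap 0.269 F [-0.3 -0.2 -3. ] q [0.28 0.16 0.33 1.73 0.   0.46]
tool [[0.181, 0.01, -0.983], [0.983, 0.003, 0.181], [0.005, -1.0, -0.01]] yawx 1.389
turn(tool) [ 0.01  -0.     0.005] shift cm in current tool [-0.1   0.6  -4.44] world mm [43.5 -9.1 -5.6]
shift cm after turn [-0.1   0.56 -4.44]
```

View pics/sd9b.png

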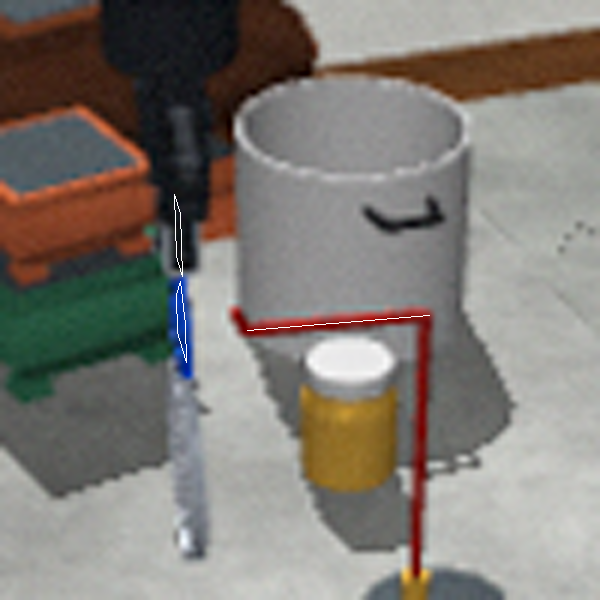

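View pics/w9b.png

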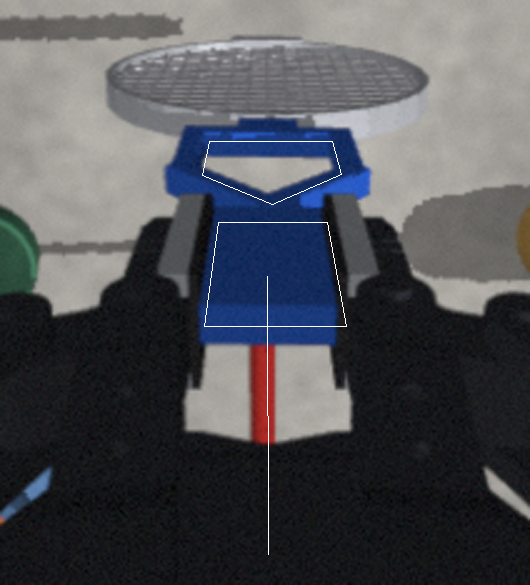

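```bash
python3 -m handwheel '[{"rx":0.01,"ry":0,"rz":0.005,"x":-0.1,"y":0.6,"z":0,"hand":255},{"rx":0,"ry":0,"rz":0,"x":0,"y":0,"z":0,"hand":255},{"rx":0,"ry":0,"rz":0,"x":0,"y":0,"z":0,"hand":255}]'
python3 - <<'E'
from geo import *
t=bar(-.05); t[2]=.2784
rel(t,hy+np.pi/2)
E
```

```text
time: 8.28
tcp_pos: [0.5195, 0.2187, 0.2776]
tool_rot: [0.544, -0.543, -0.452, 0.453]
wrist_force: [1.3, -0.0, -3.3]
finger_gap: 0.264
t 8.28 tcp [0.5195 0.2187 0.2776] gap 0.264 F [ 1.3 -0.  -3.3] q [0.28 0.17 0.32 1.73 0.   0.46]
tool [[0.181, -0.001, -0.983], [0.983, -0.0, 0.181], [-0.0, -1.0, 0.001]] yawx 1.389
turn(tool) [-0.001 -0.    -0.   ] shift cm in current tool [ 0.01 -0.09 -4.45] world mm [43.8 -8.   0.8]
shift cm after turn [ 0.01 -0.08 -4.45]
```

```bash
python3 -m handwheel '[{"rx":0,"ry":0,"rz":0,"x":0,"y":-0.08,"z":-1.1,"hand":255},{"rx":0,"ry":0,"rz":0,"x":0,"y":0,"z":-1.2,"hand":255},{"rx":0,"ry":0,"rz":0,"x":0,"y":0,"z":-1.2,"hand":255},{"rx":0,"ry":0,"rz":0,"x":0,"y":0,"z":-1.2,"hand":255},{"rx":0,"ry":0,"rz":0,"x":0,"y":0,"z":0,"hand":255},{"rx":0,"ry":0,"rz":0,"x":0,"y":0,"z":0,"hand":255},{"rx":0,"ry":0,"rz":0,"x":0,"y":0,"z":0,"hand":255}]'
python3 - <<'E'
from geo import *
t=bar(.028); t[2]=.2784
rel(t,hy+np.pi/2)
S1=snap('side','sd10.png');crop('sd10.png',190,80,290,180,6,'sd10b.png')
E
```

```text
time: 8.87
tcp_pos: [0.5657, 0.2101, 0.2761]
tool_rot: [0.544, -0.542, -0.451, 0.455]
wrist_force: [-0.2, -0.7, -2.3]
finger_gap: 0.273
t 8.87 tcp [0.5657 0.2101 0.2761] gap 0.273 F [-0.2 -0.7 -2.3] q [0.24 0.29 0.46 1.75 0.   0.43]
tool [[0.18, -0.006, -0.984], [0.984, -0.001, 0.18], [-0.002, -1.0, 0.006]] yawx 1.39
turn(tool) [-0.006  0.001 -0.002] shift cm in current tool [ 0.02 -0.28 -7.56] world mm [ 74.4 -13.4   2.3]
shift cm after turn [ 0.02 -0.23 -7.56]
```

View pics/sd10b.png

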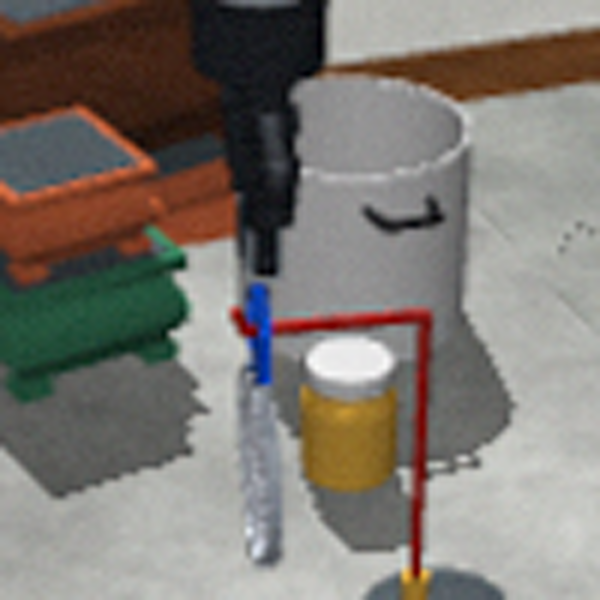

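```bash
python3 -m handwheel '[{"rx":-0.006,"ry":0,"rz":0,"x":0,"y":-0.1,"z":-1.4,"hand":255},{"rx":0,"ry":0,"rz":0,"x":0,"y":0,"z":-1.5,"hand":255},{"rx":0,"ry":0,"rz":0,"x":0,"y":0,"z":-1.5,"hand":255},{"rx":0,"ry":0,"rz":0,"x":0,"y":0,"z":-1.5,"hand":255},{"rx":0,"ry":0,"rz":0,"x":0,"y":0,"z":-1.1,"hand":255},{"rx":0,"ry":0,"rz":0,"x":0,"y":0,"z":0,"hand":255},{"rx":0,"ry":0,"rz":0,"x":0,"y":0,"z":0,"hand":255},{"rx":0,"ry":0,"rz":0,"x":0,"y":0,"z":0,"hand":255}]'
python3 - <<'E'
from geo import *
t=bar(.028); t[2]=.2554
rel(t,hy+np.pi/2)
E
```

```text
time: 9.58
tcp_pos: [0.6304, 0.1998, 0.279]
tool_rot: [0.543, -0.541, -0.453, 0.455]
wrist_force: [-0.3, 0.1, -2.9]
finger_gap: 0.269
t 9.58 tcp [0.6304 0.1998 0.279 ] gap 0.269 F [-0.3  0.1 -2.9] q [ 0.21  0.47  0.7   1.8  -0.    0.38]
tool [[0.175, -0.004, -0.984], [0.984, -0.001, 0.175], [-0.002, -1.0, 0.004]] yawx 1.394
turn(tool) [-0.004  0.006 -0.002] shift cm in current tool [-0.14  2.36 -1.01] world mm [  9.6  -3.2 -23.6]
shift cm after turn [-0.14  2.36 -1.  ]
```

Now lower, correcting lateral, in two stages.

```bash
python3 -m handwheel '[{"rx":-0.004,"ry":0.006,"rz":0,"x":-0.14,"y":0,"z":-1,"hand":255},{"rx":0,"ry":0,"rz":0,"x":0,"y":0,"z":0,"hand":255},{"rx":0,"ry":0,"rz":0,"x":0,"y":1.6,"z":0,"hand":255},{"rx":0,"ry":0,"rz":0,"x":0,"y":0,"z":0,"hand":255},{"rx":0,"ry":0,"rz":0,"x":0,"y":0,"z":0,"hand":255},{"rx":0,"ry":0,"rz":0,"x":0,"y":0,"z":0,"hand":255}]'
python3 - <<'E'
from geo import *
t=bar(.028); t[2]=.2554
rel(t,hy+np.pi/2)
S1=snap('side','sd11.png');crop('sd11.png',190,80,290,180,6,'sd11b.png')
S1=snap('wrist','w11.png');crop('w11.png',150,150,362,384,2.5,'w11b.png')
E
```

```text
time: 10.08
tcp_pos: [0.6339, 0.1989, 0.2652]
tool_rot: [0.543, -0.542, -0.452, 0.454]
wrist_force: [0.3, -0.6, -3.5]
finger_gap: 0.268
t 10.08 tcp [0.6339 0.1989 0.2652] gap 0.268 F [ 0.3 -0.6 -3.5] q [0.2  0.46 0.66 1.78 0.   0.38]
tool [[0.178, -0.004, -0.984], [0.984, -0.0, 0.178], [-0.001, -1.0, 0.004]] yawx 1.392
turn(tool) [-0.004  0.003 -0.001] shift cm in current tool [-0.12  0.98 -0.65] world mm [ 6.2 -2.3 -9.8]
shift cm after turn [-0.12  0.98 -0.65]
```

View pics/sd11b.png

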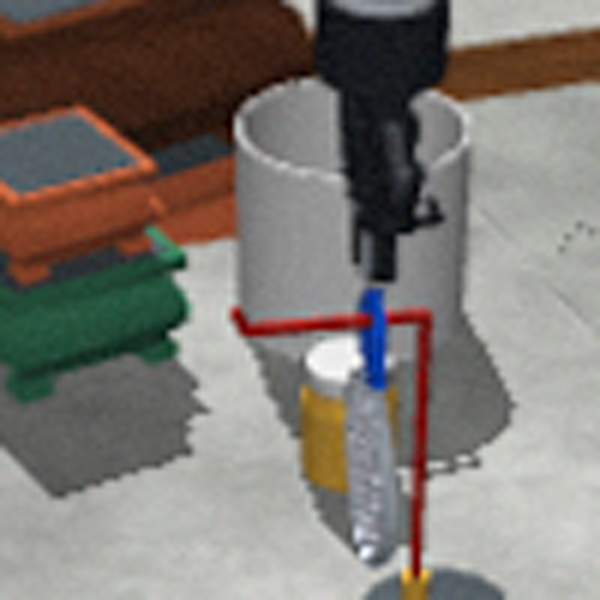

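View pics/w11b.png

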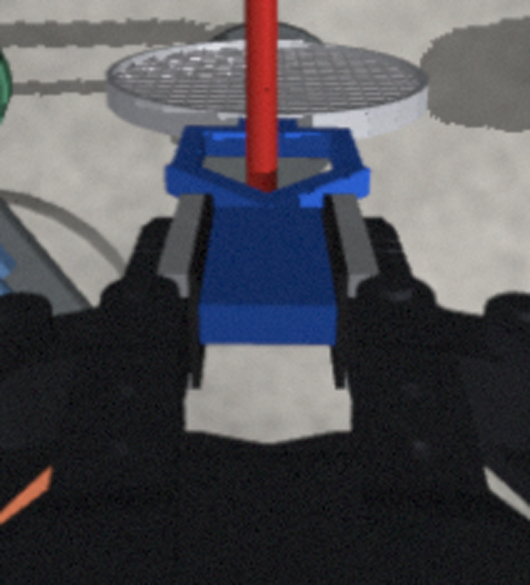

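```bash
python3 -m handwheel '[{"rx":-0.004,"ry":0.003,"rz":0,"x":-0.12,"y":0.9,"z":-0.5,"hand":255},{"rx":0,"ry":0,"rz":0,"x":0,"y":0,"z":0,"hand":255},{"rx":0,"ry":0,"rz":0,"x":0,"y":0,"z":0,"hand":255},{"rx":0,"ry":0,"rz":0,"x":0,"y":0,"z":0,"hand":255}]'
python3 - <<'E'
from geo import *
t=bar(.028); t[2]=.2544
rel(t,hy+np.pi/2)
E
```

```text
time: 10.52
tcp_pos: [0.6405, 0.197, 0.2586]
tool_rot: [-0.542, 0.545, 0.454, -0.451]
wrist_force: [0.3, 0.1, -3.2]
finger_gap: 0.27
t 10.52 tcp [0.6405 0.197  0.2586] gap 0.27 F [ 0.3  0.1 -3.2] q [ 0.2   0.46  0.65  1.75 -0.    0.38]
tool [[0.181, 0.007, -0.983], [0.983, -0.0, 0.181], [0.001, -1.0, -0.007]] yawx 1.389
turn(tool) [0.007 0.    0.001] shift cm in current tool [-0.04  0.42  0.04] world mm [-0.5 -0.4 -4.2]
shift cm after turn [-0.04  0.42  0.04]
```

```bash
python3 -m handwheel '[{"rx":0.007,"ry":0,"rz":0,"x":0,"y":0.4,"z":0,"hand":255},{"rx":0,"ry":0,"rz":0,"x":0,"y":0,"z":0,"hand":255},{"rx":0,"ry":0,"rz":0,"x":0,"y":0,"z":0,"hand":255},{"rx":0,"ry":0,"rz":0,"x":0,"y":0,"z":0,"hand":255}]'
python3 - <<'E'
from geo import *
t=bar(.028); t[2]=.2544
rel(t,hy+np.pi/2)
S1=snap('side','sd12.png');crop('sd12.png',190,80,290,180,6,'sd12b.png')
S1=snap('wrist','w12.png');crop('w12.png',150,150,362,384,2.5,'w12b.png')
E
```

```text
time: 10.85
tcp_pos: [0.6409, 0.1967, 0.2547]
tool_rot: [0.544, -0.543, -0.453, 0.452]
wrist_force: [-1.2, -0.3, -2.7]
finger_gap: 0.269
t 10.85 tcp [0.6409 0.1967 0.2547] gap 0.269 F [-1.2 -0.3 -2.7] q [0.2  0.47 0.65 1.75 0.   0.38]
tool [[0.181, -0.0, -0.983], [0.983, 0.001, 0.181], [0.001, -1.0, 0.0]] yawx 1.388
turn(tool) [-0.    -0.     0.001] shift cm in current tool [-0.02  0.03  0.09] world mm [-0.9 -0.  -0.3]
shift cm after turn [-0.02  0.03  0.09]
```

View pics/sd12b.png

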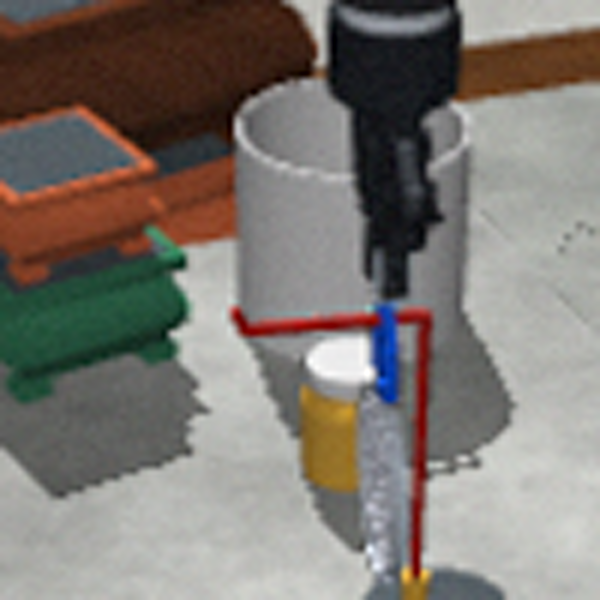

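View pics/w12b.png

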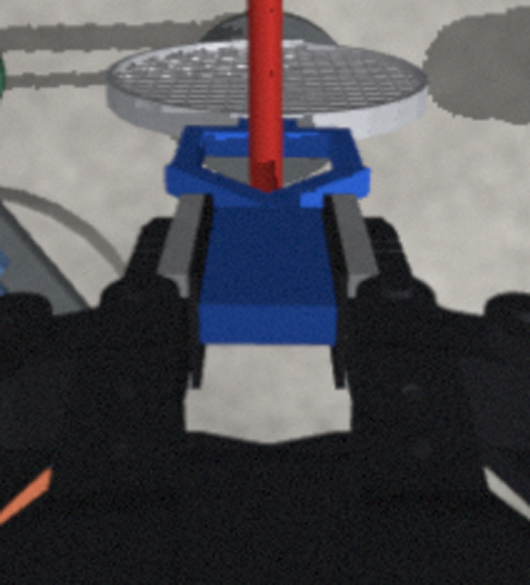

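```bash
python3 -m handwheel '[{"rx":0,"ry":0,"rz":0,"x":0,"y":0.25,"z":0,"hand":255},{"rx":0,"ry":0,"rz":0,"x":0,"y":0,"z":0,"hand":255},{"rx":0,"ry":0,"rz":0,"x":0,"y":0,"z":0,"hand":255}]'
python3 -m handwheel '[{"rx":0,"ry":0,"rz":0,"x":0,"y":0.1,"z":0,"hand":255},{"rx":0,"ry":0,"rz":0,"x":0,"y":0,"z":0,"hand":255}]'
```

```text
time: 11.2
tcp_pos: [0.6413, 0.1964, 0.2548]
tool_rot: [-0.543, 0.544, 0.454, -0.451]
wrist_force: [-0.3, -0.6, -2.7]
finger_gap: 0.266
time: 11.37
tcp_pos: [0.6414, 0.1962, 0.2543]
tool_rot: [-0.543, 0.544, 0.454, -0.451]
wrist_force: [-0.2, -0.9, -2.4]
finger_gap: 0.271
```

```bash
python3 -m handwheel '[{"rx":0,"ry":0,"rz":0,"x":0,"y":0.4,"z":0,"hand":255},{"rx":0,"ry":0,"rz":0,"x":0,"y":0,"z":0,"hand":255},{"rx":0,"ry":0,"rz":0,"x":0,"y":0,"z":0,"hand":255}]'
```

```text
time: 11.62
tcp_pos: [0.6417, 0.1965, 0.2553]
tool_rot: [-0.542, 0.545, 0.456, -0.449]
wrist_force: [0.4, 0.1, -2.1]
finger_gap: 0.269
```

Run:
```python
from geo import *
t=bar(.028); t[2]=.2524
rel(t,hy+np.pi/2)
```

```text
t 11.62 tcp [0.6417 0.1965 0.2553] gap 0.269 F [ 0.4  0.1 -2.1] q [0.2  0.46 0.63 1.74 0.   0.38]
tool [[0.181, 0.011, -0.983], [0.983, 0.002, 0.181], [0.004, -1.0, -0.011]] yawx 1.388
turn(tool) [ 0.011 -0.     0.004] shift cm in current tool [-0.01  0.29  0.17] world mm [-1.7  0.2 -2.9]
shift cm after turn [-0.01  0.29  0.17]
```

```bash
python3 -m handwheel '[{"rx":0.011,"ry":0,"rz":0.004,"x":0,"y":0.35,"z":0.1,"hand":255},{"rx":0,"ry":0,"rz":0,"x":0,"y":0,"z":0,"hand":255},{"rx":0,"ry":0,"rz":0,"x":0,"y":0,"z":0,"hand":255}]'
python3 - <<'E'
from geo import *
t=bar(.028); t[2]=.2524
rel(t,hy+np.pi/2)
E
```

```text
time: 11.87
tcp_pos: [0.6415, 0.1962, 0.2541]
tool_rot: [-0.543, 0.544, 0.453, -0.452]
wrist_force: [-0.0, -0.7, -0.7]
finger_gap: 0.271
t 11.87 tcp [0.6415 0.1962 0.2541] gap 0.271 F [-0.  -0.7 -0.7] q [ 0.2   0.47  0.64  1.75 -0.    0.38]
tool [[0.182, 0.003, -0.983], [0.983, -0.0, 0.182], [0.0, -1.0, -0.003]] yawx 1.388
turn(tool) [ 0.003 -0.001  0.   ] shift cm in current tool [0.02 0.17 0.15] world mm [-1.5  0.5 -1.7]
shift cm after turn [0.02 0.17 0.15]
```

```bash
python3 -m handwheel '[{"rx":0,"ry":0,"rz":0,"x":0,"y":0,"z":0,"hand":225},{"rx":0,"ry":0,"rz":0,"x":0,"y":0,"z":0,"hand":160},{"rx":0,"ry":0,"rz":0,"x":0,"y":0,"z":0,"hand":130},{"rx":0,"ry":0,"rz":0,"x":0,"y":0,"z":0,"hand":110},{"rx":0,"ry":0,"rz":0,"x":0,"y":0,"z":0,"hand":90},{"rx":0,"ry":0,"rz":0,"x":0,"y":0,"z":0,"hand":90}]'
python3 - <<'E'
from geo import *
t=bar(.028); t[2]=.2524
rel(t,hy+np.pi/2)
S1=snap('side','sd13.png');crop('sd13.png',190,80,290,180,6,'sd13b.png')
S1=snap('wrist','w13.png');crop('w13.png',150,150,362,384,2.5,'w13b.png')
E
```

```text
time: 12.37
tcp_pos: [0.6419, 0.1969, 0.2523]
tool_rot: [-0.543, 0.544, 0.453, -0.452]
wrist_force: [-0.0, 0.9, -0.4]
finger_gap: 0.646
t 12.37 tcp [0.6419 0.1969 0.2523] gap 0.646 F [-0.   0.9 -0.4] q [0.2  0.47 0.64 1.75 0.   0.38]
tool [[0.181, 0.002, -0.983], [0.983, 0.001, 0.181], [0.001, -1.0, -0.002]] yawx 1.389
turn(tool) [ 0.002 -0.     0.001] shift cm in current tool [-0.06 -0.01  0.17] world mm [-1.8 -0.3  0.1]
shift cm after turn [-0.06 -0.01  0.17]
```

View pics/sd13b.png

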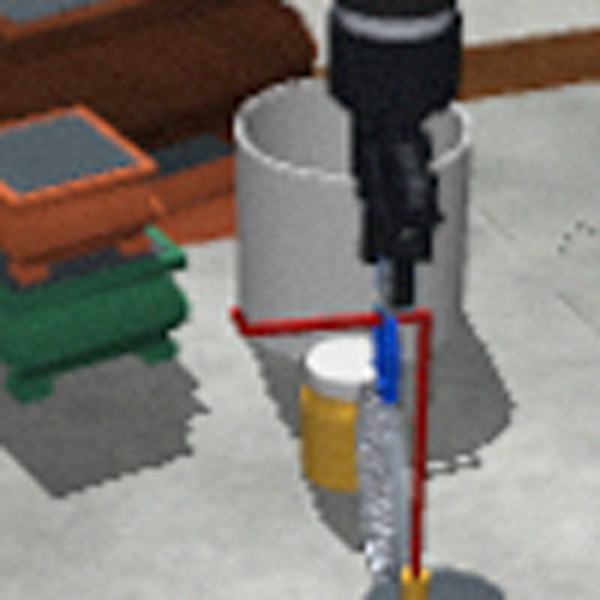

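View pics/w13b.png

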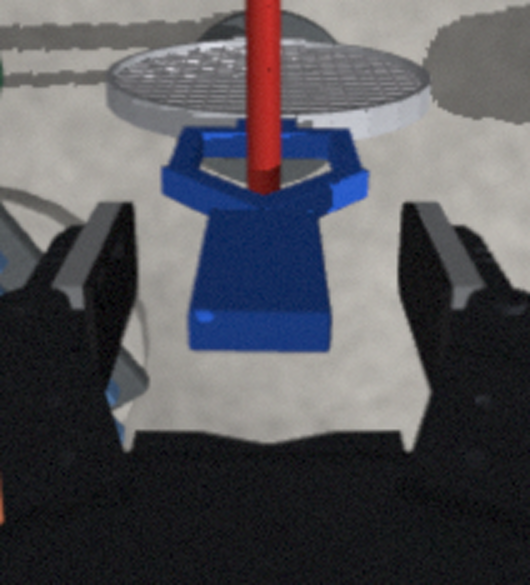

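```bash
python3 -m handwheel '[{"rx":0,"ry":0,"rz":0,"x":0,"y":-1.5,"z":0,"hand":90},{"rx":0,"ry":0,"rz":0,"x":0,"y":-3,"z":0,"hand":90},{"rx":0,"ry":0,"rz":0,"x":0,"y":-3,"z":0,"hand":90},{"rx":0,"ry":0,"rz":0,"x":0,"y":-2,"z":0,"hand":90},{"rx":0,"ry":0,"rz":0,"x":0,"y":0,"z":0,"hand":90}]'
python3 - <<'E'
from geo import *
p=slot(SL['middle']); rel([p[0],p[1],.216+.08-.0163],ry+np.pi/2)
S1=snap('side','sd14.png');crop('sd14.png',190,80,290,180,6,'sd14b.png')
S1=snap('wrist','w14.png');crop('w14.png',100,150,412,384,2.5,'w14b.png')
E
```

```text
time: 12.88
tcp_pos: [0.6389, 0.1964, 0.3453]
tool_rot: [0.545, -0.542, -0.45, 0.455]
wrist_force: [-0.6, 0.4, 0.7]
finger_gap: 0.643
t 12.88 tcp [0.6389 0.1964 0.3453] gap 0.643 F [-0.6  0.4  0.7] q [0.2  0.6  1.03 2.01 0.   0.38]
tool [[0.181, -0.009, -0.983], [0.983, -0.002, 0.181], [-0.003, -1.0, 0.009]] yawx 1.389
turn(tool) [-0.009 -0.42  -0.001] shift cm in current tool [-35.06   6.62  -6.47] world mm [  -0.5 -356.7  -65.6]
shift cm after turn [-34.65   6.56   8.45]
```

View pics/sd14b.png

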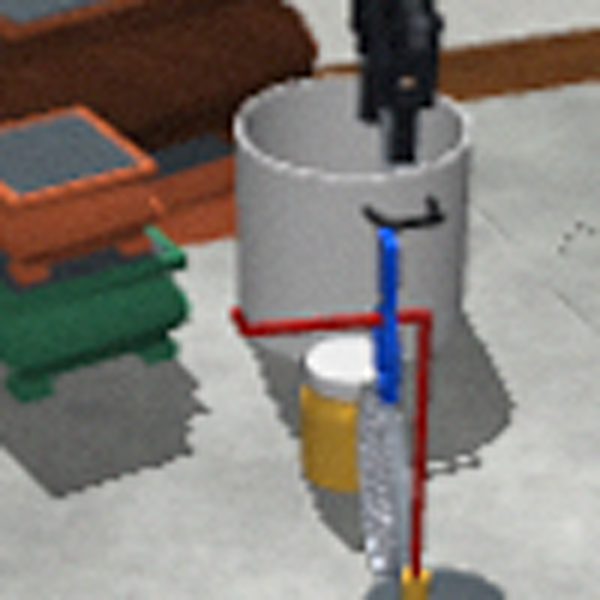

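View pics/w14b.png

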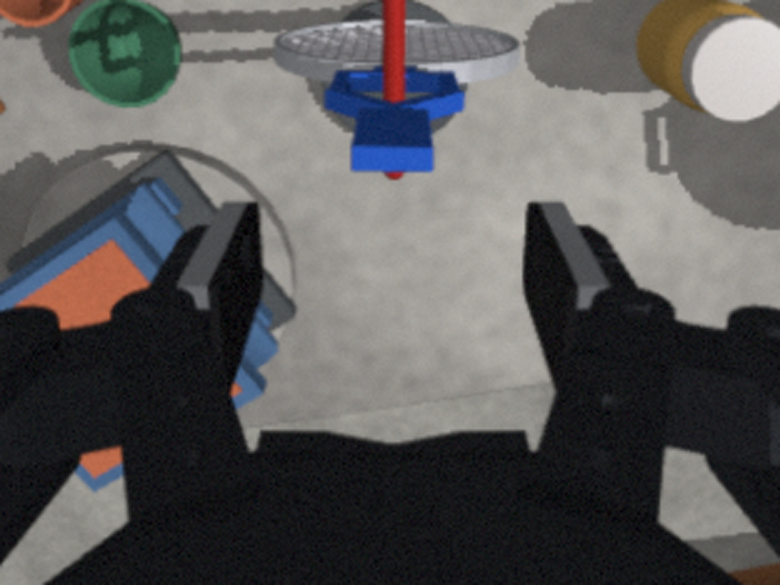

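```bash
python3 -m handwheel '[{"rx":-0.009,"ry":-0.08,"rz":0,"x":-2.5,"y":-0.3,"z":-0.4,"hand":90},{"rx":0,"ry":-0.1,"rz":0,"x":-3.5,"y":-0.3,"z":-0.3,"hand":90},{"rx":0,"ry":-0.1,"rz":0,"x":-3.8,"y":-0.3,"z":0,"hand":90},{"rx":0,"ry":-0.08,"rz":0,"x":-3.8,"y":-0.3,"z":0.3,"hand":90},{"rx":0,"ry":-0.04,"rz":0,"x":-3.8,"y":-0.2,"z":0.7,"hand":90},{"rx":0,"ry":0,"rz":0,"x":-3.8,"y":-0.2,"z":0.8,"hand":90},{"rx":0,"ry":0,"rz":0,"x":-3.8,"y":0,"z":0.8,"hand":90},{"rx":0,"ry":0,"rz":0,"x":-2.5,"y":0,"z":0.6,"hand":90},{"rx":0,"ry":0,"rz":0,"x":0,"y":0,"z":0,"hand":90},{"rx":0,"ry":0,"rz":0,"x":0,"y":0,"z":0,"hand":90}]'
python3 - <<'E'
from geo import *
p=slot(SL['middle']); rel([p[0],p[1],.216+.08-.0163],ry+np.pi/2)
E
```

```text
time: 13.82
tcp_pos: [0.6392, -0.0905, 0.3352]
tool_rot: [0.445, -0.425, -0.55, 0.565]
wrist_force: [0.2, 0.9, -0.5]
finger_gap: 0.643
t 13.82 tcp [ 0.6392 -0.0905  0.3352] gap 0.643 F [ 0.2  0.9 -0.5] q [-0.24  0.53  0.9   1.98 -0.01 -0.49]
tool [[-0.243, -0.036, -0.969], [0.97, 0.0, -0.243], [0.009, -0.999, 0.034]] yawx 1.816
turn(tool) [-0.035  0.008  0.009] shift cm in current tool [-6.8   5.54  1.57] world mm [ -0.7 -69.8 -55.5]
shift cm after turn [-6.76  5.55  1.71]
```

```bash
python3 -m handwheel '[{"rx":-0.035,"ry":0.008,"rz":0.009,"x":-3,"y":0,"z":0.7,"hand":90},{"rx":0,"ry":0,"rz":0,"x":-3,"y":0.5,"z":0.7,"hand":90},{"rx":0,"ry":0,"rz":0,"x":-0.7,"y":1,"z":0.1,"hand":90},{"rx":0,"ry":0,"rz":0,"x":0,"y":0,"z":0,"hand":90},{"rx":0,"ry":0,"rz":0,"x":0,"y":0,"z":0,"hand":90},{"rx":0,"ry":0,"rz":0,"x":0,"y":0,"z":0,"hand":90}]'
python3 - <<'E'
from geo import *
p=slot(SL['middle']); rel([p[0],p[1],.216-.0163],ry+np.pi/2)
S1=snap('wrist','w15.png');
ps=[]
for k in SL: ps+=strainer(slot(SL[k]),ry,G[k])
overlay(S1,'w15.png',(100,150,412,384),2.5,'w15b.png',ps[2:])
rel([p[0],p[1],.216-.0163],ry+np.pi/2)
E
```

```text
time: 14.32
tcp_pos: [0.6387, -0.1542, 0.31]
tool_rot: [0.441, -0.43, -0.557, 0.558]
wrist_force: [-0.5, 0.9, -0.3]
finger_gap: 0.645
t 14.32 tcp [ 0.6387 -0.1542  0.31  ] gap 0.645 F [-0.5  0.9 -0.3] q [-0.34  0.5   0.81  1.89  0.   -0.58]
tool [[-0.241, -0.013, -0.97], [0.97, 0.008, -0.241], [0.011, -1.0, 0.01]] yawx 1.815
turn(tool) [-0.01   0.006  0.011] shift cm in current tool [-0.71 11.02  0.06] world mm [  -0.2   -6.1 -110.3]
shift cm after turn [-0.59 11.03  0.16]
t 14.37 tcp [ 0.6388 -0.1538  0.3103] gap 0.648 F [-0.4  0.9 -0.3] q [-0.34  0.5   0.81  1.89  0.   -0.58]
tool [[-0.242, -0.012, -0.97], [0.97, 0.008, -0.242], [0.011, -1.0, 0.01]] yawx 1.815
turn(tool) [-0.01   0.006  0.011] shift cm in current tool [-0.74 11.05  0.08] world mm [  -0.4   -6.5 -110.6]
shift cm after turn [-0.62 11.06  0.19]
```

View pics/w15b.png

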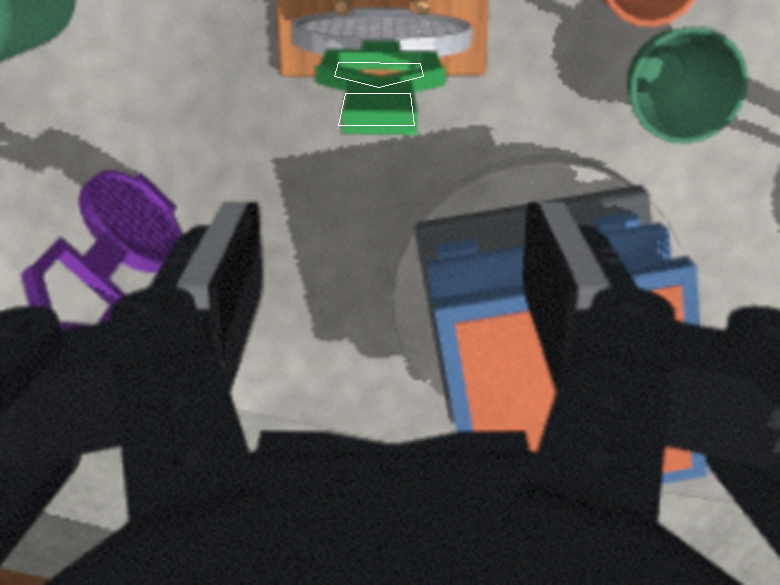

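```bash
python3 -m handwheel '[{"rx":-0.01,"ry":0.006,"rz":0.011,"x":-0.65,"y":0.5,"z":0.1,"hand":90},{"rx":0,"ry":0,"rz":0,"x":0,"y":2,"z":0,"hand":90},{"rx":0,"ry":0,"rz":0,"x":0,"y":2.5,"z":0,"hand":90},{"rx":0,"ry":0,"rz":0,"x":0,"y":2,"z":0,"hand":90},{"rx":0,"ry":0,"rz":0,"x":0,"y":0,"z":0,"hand":90},{"rx":0,"ry":0,"rz":0,"x":0,"y":0,"z":0,"hand":90},{"rx":0,"ry":0,"rz":0,"x":0,"y":0,"z":0,"hand":90}]'
python3 - <<'E'
from geo import *
p=slot(SL['middle']); rel([p[0],p[1],.216-.0163],ry+np.pi/2)
E
```

```text
time: 14.95
tcp_pos: [0.643, -0.1505, 0.2446]
tool_rot: [-0.43, 0.437, 0.561, -0.557]
wrist_force: [-0.3, 0.1, -0.9]
finger_gap: 0.645
t 14.95 tcp [ 0.643  -0.1505  0.2446] gap 0.645 F [-0.3  0.1 -0.9] q [-0.33  0.42  0.56  1.7   0.   -0.58]
tool [[-0.249, 0.011, -0.969], [0.969, -0.002, -0.249], [-0.004, -1.0, -0.01]] yawx 1.822
turn(tool) [ 0.01   0.013 -0.004] shift cm in current tool [-0.81  4.49  0.72] world mm [ -4.5  -9.7 -44.9]
shift cm after turn [-0.84  4.49  0.67]
```

```bash
python3 -m handwheel '[{"rx":0.01,"ry":0.013,"rz":-0.004,"x":-0.83,"y":0.3,"z":0.6,"hand":90},{"rx":0,"ry":0,"rz":0,"x":0,"y":0,"z":0,"hand":90},{"rx":0,"ry":0,"rz":0,"x":0,"y":2,"z":0.1,"hand":90},{"rx":0,"ry":0,"rz":0,"x":0,"y":1.5,"z":0,"hand":90},{"rx":0,"ry":0,"rz":0,"x":0,"y":0,"z":0,"hand":90},{"rx":0,"ry":0,"rz":0,"x":0,"y":0,"z":0,"hand":90},{"rx":0,"ry":0,"rz":0,"x":0,"y":0,"z":0,"hand":90}]'
python3 - <<'E'
from geo import *
p=slot(SL['middle']); rel([p[0],p[1],.216-.0163],ry+np.pi/2)
E
```

```text
time: 15.53
tcp_pos: [0.6434, -0.1636, 0.2177]
tool_rot: [-0.431, 0.444, 0.557, -0.554]
wrist_force: [0.3, 0.0, -0.0]
finger_gap: 0.647
t 15.53 tcp [ 0.6434 -0.1636  0.2177] gap 0.647 F [ 0.3  0.  -0. ] q [-0.35  0.4   0.49  1.64 -0.   -0.59]
tool [[-0.234, 0.017, -0.972], [0.972, -0.007, -0.234], [-0.01, -1.0, -0.015]] yawx 1.807
turn(tool) [ 0.015 -0.002 -0.01 ] shift cm in current tool [0.46 1.79 0.43] world mm [ -4.9   3.3 -18. ]
shift cm after turn [0.44 1.8  0.4 ]
```

```bash
python3 -m handwheel '[{"rx":0.015,"ry":-0.002,"rz":-0.01,"x":0.45,"y":1.75,"z":0.43,"hand":90},{"rx":0,"ry":0,"rz":0,"x":0,"y":0,"z":0,"hand":90},{"rx":0,"ry":0,"rz":0,"x":0,"y":0,"z":0,"hand":90},{"rx":0,"ry":0,"rz":0,"x":0,"y":0,"z":0,"hand":90}]'
python3 - <<'E'
from geo import *
p=slot(SL['middle']); rel([p[0],p[1],.216-.0163],ry+np.pi/2)
S1=snap('wrist','w16.png');
ps=[]
for k in SL: ps+=strainer(slot(SL[k]),ry,G[k])
overlay(S1,'w16.png',(100,150,412,384),2.5,'w16b.png',ps[4:])
E
```

```text
time: 15.87
tcp_pos: [0.6409, -0.1618, 0.2062]
tool_rot: [-0.434, 0.44, 0.556, -0.555]
wrist_force: [-0.3, 0.4, -0.1]
finger_gap: 0.643
t 15.87 tcp [ 0.6409 -0.1618  0.2062] gap 0.643 F [-0.3  0.4 -0.1] q [-0.35  0.4   0.47  1.62 -0.   -0.59]
tool [[-0.235, 0.008, -0.972], [0.972, -0.004, -0.235], [-0.005, -1.0, -0.007]] yawx 1.808
turn(tool) [ 0.007 -0.    -0.005] shift cm in current tool [0.21 0.65 0.2 ] world mm [-2.4  1.6 -6.5]
shift cm after turn [0.21 0.65 0.19]
```

View pics/w16b.png

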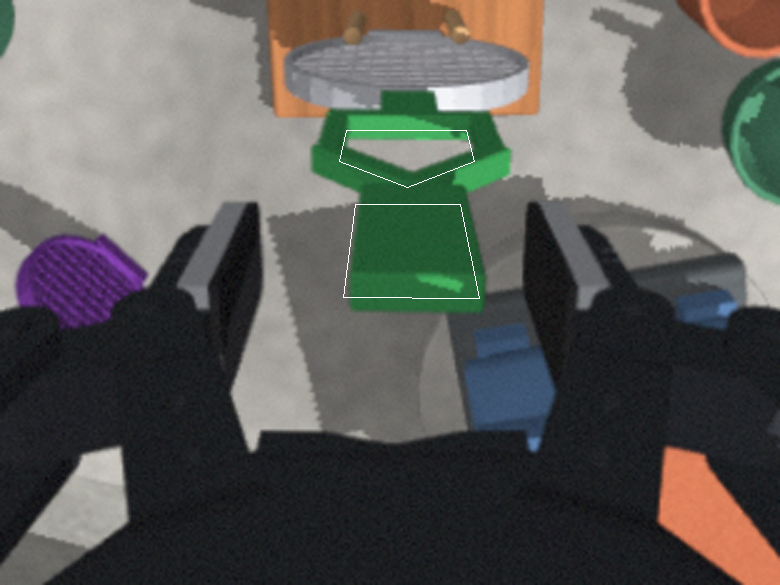

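```bash
python3 -m handwheel '[{"rx":0.007,"ry":0,"rz":-0.005,"x":0.35,"y":0.65,"z":0.2,"hand":90},{"rx":0,"ry":0,"rz":0,"x":0,"y":0,"z":0,"hand":90},{"rx":0,"ry":0,"rz":0,"x":0,"y":0,"z":0,"hand":90},{"rx":0,"ry":0,"rz":0,"x":0,"y":0,"z":0,"hand":90}]'
python3 - <<'E'
from geo import *
p=slot(SL['middle']); rel([p[0],p[1],.216-.0163],ry+np.pi/2)
S1=snap('wrist','w17.png');
crop('w17.png',100,150,412,384,2.5,'w17b.png')
E
```

```text
time: 16.25
tcp_pos: [0.6395, -0.1592, 0.2029]
tool_rot: [-0.435, 0.439, 0.556, -0.555]
wrist_force: [-0.4, -0.6, 1.0]
finger_gap: 0.65
t 16.25 tcp [ 0.6395 -0.1592  0.2029] gap 0.65 F [-0.4 -0.6  1. ] q [-0.35  0.4   0.45  1.62 -0.   -0.58]
tool [[-0.235, 0.005, -0.972], [0.972, -0.002, -0.235], [-0.003, -1.0, -0.005]] yawx 1.808
turn(tool) [ 0.005 -0.    -0.003] shift cm in current tool [-0.08  0.32  0.13] world mm [-1.  -1.  -3.2]
shift cm after turn [-0.08  0.32  0.13]
```

View pics/w17b.png

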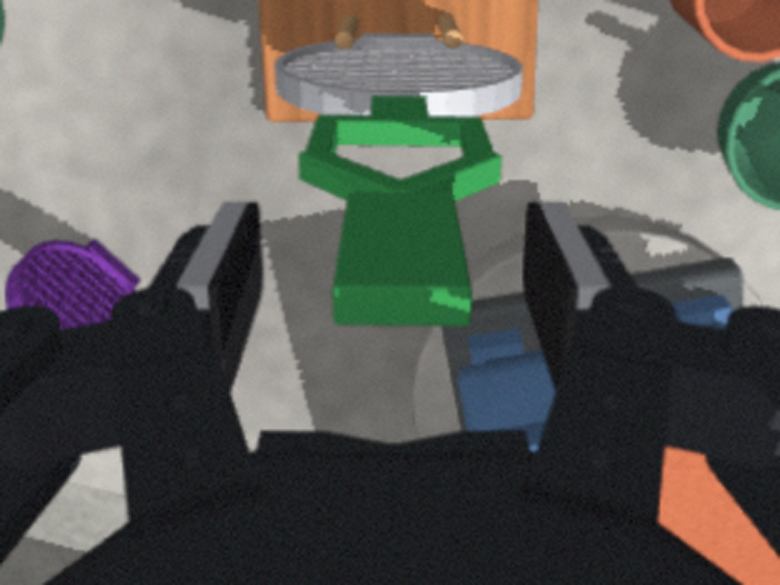

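```bash
python3 -m handwheel '[{"rx":0.005,"ry":0,"rz":-0.003,"x":0.05,"y":0.5,"z":0.13,"hand":90},{"rx":0,"ry":0,"rz":0,"x":0,"y":0,"z":0,"hand":90},{"rx":0,"ry":0,"rz":0,"x":0,"y":0,"z":0,"hand":90},{"rx":0,"ry":0,"rz":0,"x":0,"y":0,"z":0,"hand":255},{"rx":0,"ry":0,"rz":0,"x":0,"y":0,"z":0,"hand":255},{"rx":0,"ry":0,"rz":0,"x":0,"y":0,"z":0,"hand":255},{"rx":0,"ry":0,"rz":0,"x":0,"y":0,"z":0,"hand":255},{"rx":0,"ry":0,"rz":0,"x":0,"y":0,"z":0,"hand":255},{"rx":0,"ry":0,"rz":0,"x":0,"y":0,"z":0,"hand":255}]' 60
python3 - <<'E'
from geo import *
p=slot(SL['middle']); rel([p[0],p[1],.216-.0163],ry+np.pi/2)
E
```

```text
time: 17.05
tcp_pos: [0.638, -0.1589, 0.1974]
tool_rot: [0.437, -0.437, -0.556, 0.556]
wrist_force: [0.1, -0.2, 0.3]
finger_gap: 0.27
t 17.05 tcp [ 0.638  -0.1589  0.1974] gap 0.27 F [ 0.1 -0.2  0.3] q [-0.35  0.4   0.45  1.62 -0.   -0.58]
tool [[-0.235, -0.001, -0.972], [0.972, -0.0, -0.235], [0.0, -1.0, 0.001]] yawx 1.808
turn(tool) [-0.001 -0.     0.   ] shift cm in current tool [-0.14 -0.23 -0.01] world mm [ 0.4 -1.3  2.3]
shift cm after turn [-0.14 -0.23 -0.01]
```

```bash
python3 -m handwheel '[{"rx":0,"ry":0,"rz":0,"x":0,"y":-1,"z":0,"hand":255},{"rx":0,"ry":0,"rz":0,"x":0,"y":-2.5,"z":0,"hand":255},{"rx":0,"ry":0,"rz":0,"x":0,"y":-2.5,"z":0,"hand":255},{"rx":0,"ry":0,"rz":0,"x":0,"y":-3,"z":0,"hand":255},{"rx":0,"ry":0,"rz":0,"x":0,"y":-3,"z":0,"hand":255},{"rx":0,"ry":0,"rz":0,"x":0,"y":-3,"z":0,"hand":255},{"rx":0,"ry":0,"rz":0,"x":0,"y":-1.5,"z":0,"hand":255},{"rx":0,"ry":0,"rz":0,"x":0,"y":0,"z":0,"hand":255}]'
python3 - <<'E'
from geo import *
t=bar(-.10); t[2]=.33
rel(t,hy+np.pi/2)
S1=snap('side','sd18.png');crop('sd18.png',230,90,330,250,3.7,'sd18b.png')
E
```

```text
time: 17.72
tcp_pos: [0.6355, -0.1577, 0.3657]
tool_rot: [0.441, -0.434, -0.555, 0.557]
wrist_force: [0.3, 1.4, -0.6]
finger_gap: 0.27
t 17.72 tcp [ 0.6355 -0.1577  0.3657] gap 0.27 F [ 0.3  1.4 -0.6] q [-0.35  0.59  1.06  2.05  0.   -0.58]
tool [[-0.236, -0.009, -0.972], [0.972, 0.004, -0.236], [0.006, -1.0, 0.008]] yawx 1.809
turn(tool) [-0.009  0.42   0.004] shift cm in current tool [39.52  3.84  2.87] world mm [-121.4  377.5  -35.7]
shift cm after turn [34.93  3.57 18.77]
```

View pics/sd18b.png

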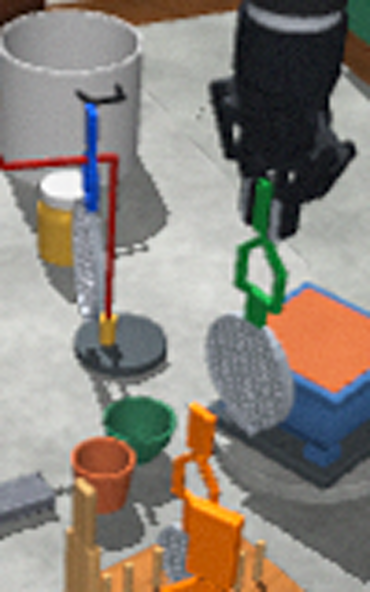

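```bash
python3 -m handwheel '[{"rx":-0.009,"ry":0.02,"rz":0.004,"x":2,"y":-0.3,"z":-0.5,"hand":255},{"rx":0,"ry":0.05,"rz":0,"x":3,"y":-0.3,"z":-0.7,"hand":255},{"rx":0,"ry":0.1,"rz":0,"x":3.3,"y":-0.3,"z":-0.5,"hand":255},{"rx":0,"ry":0.1,"rz":0,"x":3.3,"y":-0.3,"z":0,"hand":255},{"rx":0,"ry":0.1,"rz":0,"x":2.8,"y":-0.3,"z":1.7,"hand":255},{"rx":0,"ry":0.05,"rz":0,"x":2.6,"y":-0.3,"z":2.4,"hand":255},{"rx":0,"ry":0,"rz":0,"x":2.5,"y":0,"z":2.6,"hand":255},{"rx":0,"ry":0,"rz":0,"x":2.5,"y":0,"z":2.6,"hand":255},{"rx":0,"ry":0,"rz":0,"x":2.5,"y":0,"z":2.4,"hand":255},{"rx":0,"ry":0,"rz":0,"x":2,"y":0,"z":1.5,"hand":255},{"rx":0,"ry":0,"rz":0,"x":0,"y":0,"z":0,"hand":255},{"rx":0,"ry":0,"rz":0,"x":0,"y":0,"z":0,"hand":255}]'
python3 - <<'E'
from geo import *
t=bar(-.10); t[2]=.2761+.03
rel(t,hy+np.pi/2)
E
```

```text
time: 18.77
tcp_pos: [0.5199, 0.1392, 0.3585]
tool_rot: [0.558, -0.541, -0.437, 0.454]
wrist_force: [1.3, -0.0, -2.5]
finger_gap: 0.268
t 18.77 tcp [0.5199 0.1392 0.3585] gap 0.268 F [ 1.3 -0.  -2.5] q [0.13 0.2  0.53 1.93 0.01 0.34]
tool [[0.207, -0.034, -0.978], [0.978, 0.004, 0.207], [-0.003, -0.999, 0.034]] yawx 1.362
turn(tool) [-0.034 -0.027 -0.003] shift cm in current tool [7.78 5.29 2.05] world mm [ -5.7  80.6 -52.4]
shift cm after turn [7.82 5.24 2.02]
```

```bash
python3 -m handwheel '[{"rx":-0.034,"ry":-0.027,"rz":-0.003,"x":2.5,"y":0,"z":0.9,"hand":255},{"rx":0,"ry":0,"rz":0,"x":2.5,"y":0.5,"z":0.6,"hand":255},{"rx":0,"ry":0,"rz":0,"x":2,"y":1.5,"z":0.4,"hand":255},{"rx":0,"ry":0,"rz":0,"x":0.4,"y":1.5,"z":0,"hand":255},{"rx":0,"ry":0,"rz":0,"x":0,"y":0,"z":0,"hand":255},{"rx":0,"ry":0,"rz":0,"x":0,"y":0,"z":0,"hand":255},{"rx":0,"ry":0,"rz":0,"x":0,"y":0,"z":0,"hand":255}]'
python3 - <<'E'
from geo import *
t=bar(-.10); t[2]=.2761
rel(t,hy+np.pi/2)
E
```

```text
time: 19.35
tcp_pos: [0.5155, 0.2124, 0.3134]
tool_rot: [0.545, -0.544, -0.447, 0.455]
wrist_force: [0.2, -0.2, -1.9]
finger_gap: 0.268
t 19.35 tcp [0.5155 0.2124 0.3134] gap 0.268 F [ 0.2 -0.2 -1.9] q [ 0.27  0.19  0.42  1.81 -0.    0.46]
tool [[0.186, -0.009, -0.982], [0.982, -0.006, 0.186], [-0.008, -1.0, 0.008]] yawx 1.383
turn(tool) [-0.008 -0.005 -0.008] shift cm in current tool [0.73 3.73 0.24] world mm [ -1.3   7.4 -37.3]
shift cm after turn [0.7  3.73 0.26]
```

```bash
python3 -m handwheel '[{"rx":-0.008,"ry":-0.005,"rz":-0.008,"x":0.7,"y":2,"z":0.1,"hand":255},{"rx":0,"ry":0,"rz":0,"x":0,"y":1.4,"z":0,"hand":255},{"rx":0,"ry":0,"rz":0,"x":0,"y":0,"z":0,"hand":255},{"rx":0,"ry":0,"rz":0,"x":0,"y":0,"z":0,"hand":255},{"rx":0,"ry":0,"rz":0,"x":0,"y":0,"z":0,"hand":255}]'
python3 - <<'E'
from geo import *
t=bar(-.10); t[2]=.2761
rel(t,hy+np.pi/2)
E
```

```text
time: 19.77
tcp_pos: [0.5188, 0.2144, 0.282]
tool_rot: [-0.544, 0.546, 0.452, -0.449]
wrist_force: [0.0, -0.1, -1.4]
finger_gap: 0.27
t 19.77 tcp [0.5188 0.2144 0.282 ] gap 0.27 F [ 0.  -0.1 -1.4] q [ 0.27  0.16  0.32  1.73 -0.    0.46]
tool [[0.189, 0.005, -0.982], [0.982, -0.0, 0.189], [0.001, -1.0, -0.005]] yawx 1.381
turn(tool) [ 0.005 -0.008  0.001] shift cm in current tool [0.44 0.59 0.56] world mm [-4.7  5.4 -5.9]
shift cm after turn [0.45 0.59 0.56]
```

```bash
python3 -m handwheel '[{"rx":0.005,"ry":-0.008,"rz":0,"x":0.45,"y":0.6,"z":0.1,"hand":255},{"rx":0,"ry":0,"rz":0,"x":0,"y":0,"z":0,"hand":255},{"rx":0,"ry":0,"rz":0,"x":0,"y":0,"z":0,"hand":255},{"rx":0,"ry":0,"rz":0,"x":0,"y":0,"z":0,"hand":255}]'
python3 - <<'E'
from geo import *
t=bar(-.05); t[2]=.2761
rel(t,hy+np.pi/2)
S1=snap('side','sd19.png');crop('sd19.png',190,80,290,180,6,'sd19b.png')
S1=snap('wrist','w19.png');crop('w19.png',150,150,362,384,2.5,'w19b.png')
E
```

```text
time: 20.1
tcp_pos: [0.5207, 0.2187, 0.2794]
tool_rot: [-0.543, 0.544, 0.454, -0.45]
wrist_force: [-0.4, 0.5, -1.7]
finger_gap: 0.267
t 20.1 tcp [0.5207 0.2187 0.2794] gap 0.267 F [-0.4  0.5 -1.7] q [0.28 0.17 0.32 1.72 0.   0.46]
tool [[0.182, 0.006, -0.983], [0.983, 0.002, 0.182], [0.003, -1.0, -0.005]] yawx 1.387
turn(tool) [ 0.005 -0.001  0.003] shift cm in current tool [-0.    0.35 -4.33] world mm [42.6 -7.9 -3.3]
shift cm after turn [-0.01  0.33 -4.33]
```

View pics/sd19b.png

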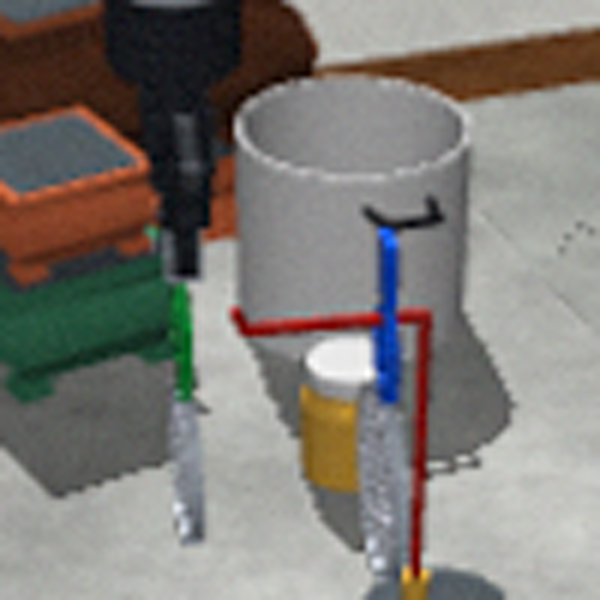

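View pics/w19b.png

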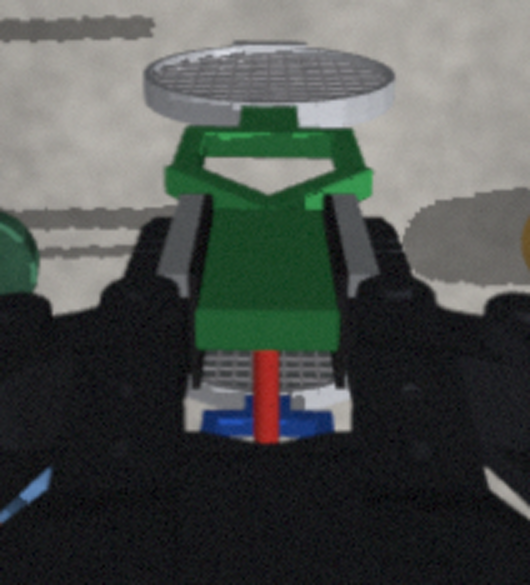

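```bash
python3 -m handwheel '[{"rx":0.005,"ry":0,"rz":0.003,"x":0,"y":0.2,"z":-1.1,"hand":255},{"rx":0,"ry":0,"rz":0,"x":0,"y":0,"z":-1.2,"hand":255},{"rx":0,"ry":0,"rz":0,"x":0,"y":0,"z":-1.2,"hand":255},{"rx":0,"ry":0,"rz":0,"x":0,"y":0,"z":-1.2,"hand":255},{"rx":0,"ry":0,"rz":0,"x":0,"y":0,"z":0,"hand":255},{"rx":0,"ry":0,"rz":0,"x":0,"y":0,"z":0,"hand":255}]'
python3 - <<'E'
from geo import *
t=bar(-.001); t[2]=.2761
rel(t,hy+np.pi/2)
E
```

```text
time: 20.7
tcp_pos: [0.568, 0.2107, 0.2792]
tool_rot: [-0.543, 0.543, 0.453, -0.452]
wrist_force: [-0.1, -0.4, -0.7]
finger_gap: 0.27
t 20.7 tcp [0.568  0.2107 0.2792] gap 0.27 F [-0.1 -0.4 -0.7] q [0.24 0.29 0.46 1.75 0.   0.43]
tool [[0.18, 0.002, -0.984], [0.984, 0.001, 0.18], [0.001, -1.0, -0.002]] yawx 1.389
turn(tool) [0.002 0.001 0.001] shift cm in current tool [-0.09  0.32 -4.44] world mm [43.5 -8.8 -3.1]
shift cm after turn [-0.08  0.31 -4.44]
```

```bash
python3 -m handwheel '[{"rx":0.002,"ry":0,"rz":0.001,"x":-0.05,"y":0.1,"z":-1.2,"hand":255},{"rx":0,"ry":0,"rz":0,"x":0,"y":0,"z":-1.2,"hand":255},{"rx":0,"ry":0,"rz":0,"x":0,"y":0,"z":-1.2,"hand":255},{"rx":0,"ry":0,"rz":0,"x":0,"y":0,"z":-0.4,"hand":255},{"rx":0,"ry":0,"rz":0,"x":0,"y":0,"z":0,"hand":255},{"rx":0,"ry":0,"rz":0,"x":0,"y":0,"z":0,"hand":255}]'
python3 - <<'E'
from geo import *
t=bar(-.001); t[2]=.2521
rel(t,hy+np.pi/2)
S1=snap('side','sd20.png');crop('sd20.png',190,80,290,180,6,'sd20b.png')
S1=snap('wrist','w20.png');crop('w20.png',150,150,362,384,2.5,'w20b.png')
E
```

```text
time: 21.2
tcp_pos: [0.6045, 0.2043, 0.2794]
tool_rot: [0.544, -0.542, -0.453, 0.454]
wrist_force: [0.6, 0.8, -1.9]
finger_gap: 0.265
t 21.2 tcp [0.6045 0.2043 0.2794] gap 0.265 F [ 0.6  0.8 -1.9] q [0.22 0.39 0.59 1.78 0.   0.4 ]
tool [[0.178, -0.003, -0.984], [0.984, 0.001, 0.178], [0.001, -1.0, 0.003]] yawx 1.392
turn(tool) [-0.003  0.003  0.001] shift cm in current tool [-0.12  2.72 -0.74] world mm [  7.   -2.5 -27.3]
shift cm after turn [-0.12  2.73 -0.73]
```

View pics/sd20b.png

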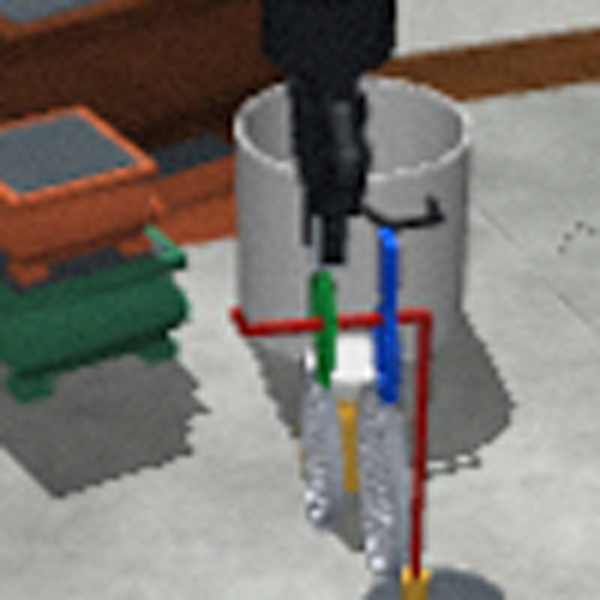

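View pics/w20b.png

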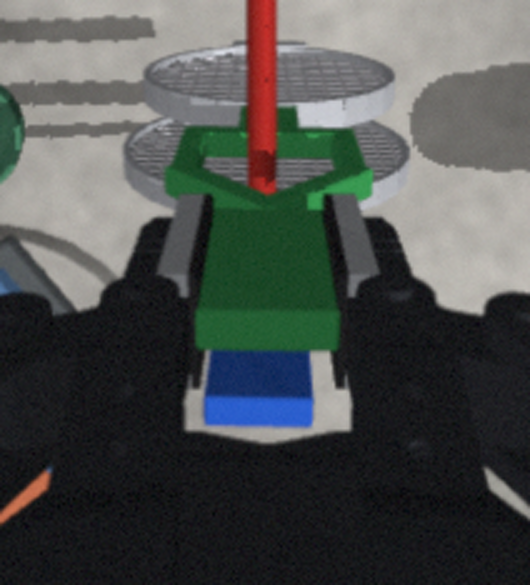

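```bash
python3 -m handwheel '[{"rx":-0.003,"ry":0.003,"rz":0,"x":-0.12,"y":1.8,"z":0,"hand":255},{"rx":0,"ry":0,"rz":0,"x":0,"y":0,"z":0,"hand":255},{"rx":0,"ry":0,"rz":0,"x":0,"y":0,"z":0,"hand":255},{"rx":0,"ry":0,"rz":0,"x":0,"y":0,"z":0,"hand":255}]'
python3 - <<'E'
from geo import *
t=bar(-.001); t[2]=.2521
rel(t,hy+np.pi/2)
E
```

```text
time: 21.63
tcp_pos: [0.6013, 0.204, 0.2622]
tool_rot: [0.544, -0.542, -0.453, 0.453]
wrist_force: [0.6, 0.1, -1.6]
finger_gap: 0.266
t 21.63 tcp [0.6013 0.204  0.2622] gap 0.266 F [ 0.6  0.1 -1.6] q [0.22 0.36 0.53 1.74 0.   0.4 ]
tool [[0.179, -0.001, -0.984], [0.984, 0.001, 0.179], [0.001, -1.0, 0.002]] yawx 1.391
turn(tool) [-0.002  0.002  0.001] shift cm in current tool [-0.03  1.01 -1.05] world mm [ 10.3  -2.1 -10.1]
shift cm after turn [-0.02  1.01 -1.05]
```

```bash
python3 -m handwheel '[{"rx":-0.002,"ry":0.002,"rz":0,"x":-0.03,"y":0.75,"z":-0.8,"hand":255},{"rx":0,"ry":0,"rz":0,"x":0,"y":0,"z":0,"hand":255},{"rx":0,"ry":0,"rz":0,"x":0,"y":0,"z":0,"hand":255},{"rx":0,"ry":0,"rz":0,"x":0,"y":0,"z":0,"hand":255}]'
python3 - <<'E'
from geo import *
t=bar(-.001); t[2]=.2521
rel(t,hy+np.pi/2)
E
```

```text
time: 21.97
tcp_pos: [0.611, 0.2027, 0.2574]
tool_rot: [-0.542, 0.544, 0.454, -0.451]
wrist_force: [-0.0, -0.5, -1.6]
finger_gap: 0.271
t 21.97 tcp [0.611  0.2027 0.2574] gap 0.271 F [-0.  -0.5 -1.6] q [0.22 0.38 0.54 1.72 0.   0.4 ]
tool [[0.181, 0.006, -0.983], [0.983, 0.002, 0.181], [0.003, -1.0, -0.006]] yawx 1.389
turn(tool) [0.006 0.    0.003] shift cm in current tool [-0.07  0.53 -0.06] world mm [ 0.5 -0.8 -5.3]
shift cm after turn [-0.07  0.53 -0.06]
```

```bash
python3 -m handwheel '[{"rx":0.006,"ry":0,"rz":0.003,"x":-0.05,"y":0.55,"z":0,"hand":255},{"rx":0,"ry":0,"rz":0,"x":0,"y":0,"z":0,"hand":255},{"rx":0,"ry":0,"rz":0,"x":0,"y":0,"z":0,"hand":255},{"rx":0,"ry":0,"rz":0,"x":0,"y":0,"z":0,"hand":255}]'
python3 - <<'E'
from geo import *
t=bar(-.001); t[2]=.2506
rel(t,hy+np.pi/2)
S1=snap('wrist','w21.png');crop('w21.png',150,150,362,384,2.5,'w21b.png')
E
```

```text
time: 22.3
tcp_pos: [0.6118, 0.202, 0.2528]
tool_rot: [-0.543, 0.544, 0.453, -0.452]
wrist_force: [0.2, -0.0, -2.8]
finger_gap: 0.272
t 22.3 tcp [0.6118 0.202  0.2528] gap 0.272 F [ 0.2 -0.  -2.8] q [ 0.22  0.38  0.53  1.72 -0.    0.4 ]
tool [[0.181, 0.001, -0.983], [0.983, -0.0, 0.181], [-0.0, -1.0, -0.001]] yawx 1.388
turn(tool) [ 0.001 -0.    -0.   ] shift cm in current tool [-0.01  0.22  0.03] world mm [-0.3 -0.1 -2.2]
shift cm after turn [-0.01  0.22  0.03]
```

View pics/w21b.png

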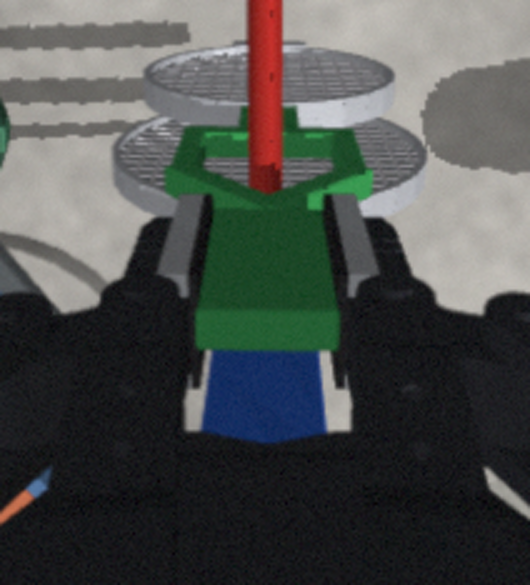

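```bash
python3 -m handwheel '[{"rx":0.002,"ry":0,"rz":0,"x":0,"y":0.45,"z":0,"hand":255},{"rx":0,"ry":0,"rz":0,"x":0,"y":0,"z":0,"hand":255},{"rx":0,"ry":0,"rz":0,"x":0,"y":0,"z":0,"hand":255}]'
python3 - <<'E'
from geo import *
t=bar(-.001); t[2]=.2506
rel(t,hy+np.pi/2)
E
```

```text
time: 22.6
tcp_pos: [0.6125, 0.2014, 0.2535]
tool_rot: [-0.542, 0.545, 0.454, -0.451]
wrist_force: [-0.5, 0.5, -1.2]
finger_gap: 0.269
t 22.6 tcp [0.6125 0.2014 0.2535] gap 0.269 F [-0.5  0.5 -1.2] q [ 0.21  0.38  0.53  1.71 -0.    0.4 ]
tool [[0.182, 0.006, -0.983], [0.983, -0.0, 0.182], [0.001, -1.0, -0.006]] yawx 1.388
turn(tool) [ 0.006 -0.001  0.001] shift cm in current tool [0.03 0.29 0.11] world mm [-1.   0.5 -2.9]
shift cm after turn [0.03 0.29 0.11]
```

```bash
python3 -m handwheel '[{"rx":0.008,"ry":0,"rz":0,"x":0,"y":0.4,"z":0.1,"hand":255},{"rx":0,"ry":0,"rz":0,"x":0,"y":0,"z":0,"hand":255},{"rx":0,"ry":0,"rz":0,"x":0,"y":0,"z":0,"hand":255}]'
python3 - <<'E'
from geo import *
t=bar(-.001); t[2]=.2506
rel(t,hy+np.pi/2)
E
```

```text
time: 22.85
tcp_pos: [0.6123, 0.2013, 0.2521]
tool_rot: [-0.543, 0.544, 0.453, -0.451]
wrist_force: [-0.1, -1.1, -0.4]
finger_gap: 0.271
t 22.85 tcp [0.6123 0.2013 0.2521] gap 0.271 F [-0.1 -1.1 -0.4] q [0.21 0.38 0.53 1.72 0.   0.4 ]
tool [[0.182, 0.003, -0.983], [0.983, 0.001, 0.182], [0.002, -1.0, -0.003]] yawx 1.388
turn(tool) [ 0.003 -0.001  0.002] shift cm in current tool [0.04 0.15 0.09] world mm [-0.8  0.6 -1.5]
shift cm after turn [0.04 0.15 0.09]
```

```bash
python3 -m handwheel '[{"rx":0.003,"ry":0,"rz":0.002,"x":0,"y":0.25,"z":0.05,"hand":255},{"rx":0,"ry":0,"rz":0,"x":0,"y":0,"z":0,"hand":255},{"rx":0,"ry":0,"rz":0,"x":0,"y":0,"z":0,"hand":225},{"rx":0,"ry":0,"rz":0,"x":0,"y":0,"z":0,"hand":160},{"rx":0,"ry":0,"rz":0,"x":0,"y":0,"z":0,"hand":130},{"rx":0,"ry":0,"rz":0,"x":0,"y":0,"z":0,"hand":110},{"rx":0,"ry":0,"rz":0,"x":0,"y":0,"z":0,"hand":90},{"rx":0,"ry":0,"rz":0,"x":0,"y":0,"z":0,"hand":90}]'
python3 - <<'E'
from geo import *
t=bar(-.001); t[2]=.2506
rel(t,hy+np.pi/2)
S1=snap('side','sd22.png');crop('sd22.png',190,80,290,180,6,'sd22b.png')
S1=snap('wrist','w22.png');crop('w22.png',150,150,362,384,2.5,'w22b.png')
E
```

```text
time: 23.52
tcp_pos: [0.6119, 0.2018, 0.249]
tool_rot: [0.544, -0.543, -0.452, 0.453]
wrist_force: [0.3, 0.4, -0.6]
finger_gap: 0.647
t 23.52 tcp [0.6119 0.2018 0.249 ] gap 0.647 F [ 0.3  0.4 -0.6] q [0.21 0.38 0.53 1.71 0.   0.4 ]
tool [[0.181, -0.001, -0.983], [0.983, 0.0, 0.181], [0.0, -1.0, 0.001]] yawx 1.388
turn(tool) [-0.001 -0.     0.   ] shift cm in current tool [ 0.   -0.16  0.04] world mm [-0.4  0.1  1.6]
shift cm after turn [ 0.   -0.16  0.04]
```

View pics/sd22b.png

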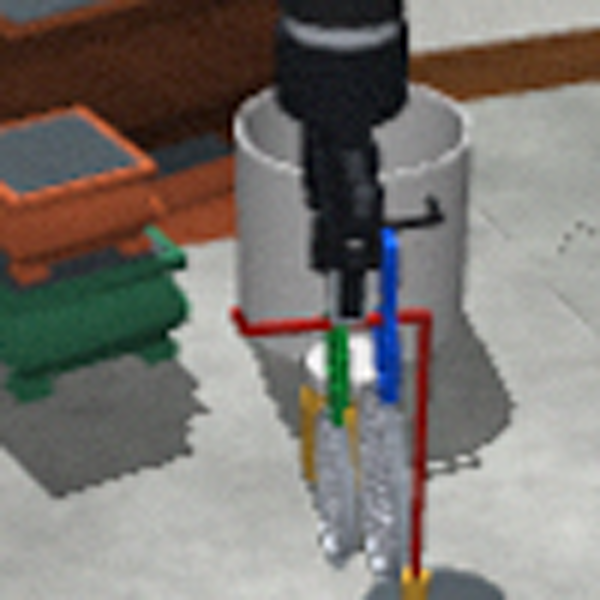

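View pics/w22b.png

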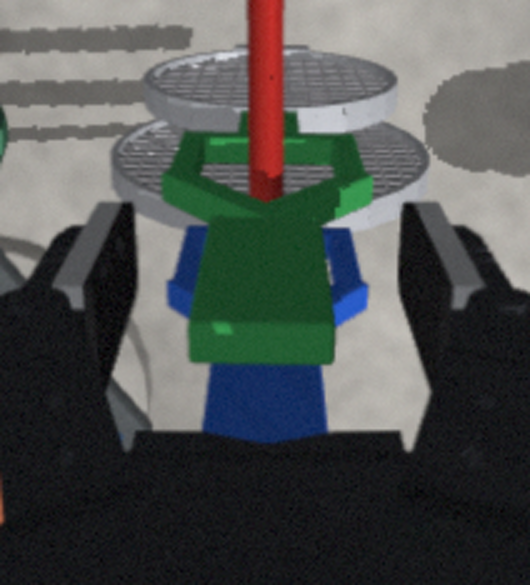

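```bash
python3 -m handwheel '[{"rx":0,"ry":0,"rz":0,"x":0,"y":-1.5,"z":0,"hand":90},{"rx":0,"ry":0,"rz":0,"x":0,"y":-3,"z":0,"hand":90},{"rx":0,"ry":0,"rz":0,"x":0,"y":-3,"z":0,"hand":90},{"rx":0,"ry":0,"rz":0,"x":0,"y":-2,"z":0,"hand":90},{"rx":0,"ry":0,"rz":0,"x":0,"y":0,"z":0,"hand":90}]'
python3 - <<'E'
from geo import *
p=slot(SL['small']); rel([p[0],p[1],.201+.08-.0175],ry+np.pi/2)
S1=snap('side','sd23.png');crop('sd23.png',190,80,290,180,6,'sd23b.png')
S1=snap('wrist','w23.png');crop('w23.png',100,150,412,384,2.5,'w23b.png')
E
```

```text
time: 24.03
tcp_pos: [0.6096, 0.2013, 0.3424]
tool_rot: [0.545, -0.541, -0.449, 0.456]
wrist_force: [-0.4, -0.1, 1.3]
finger_gap: 0.648
t 24.03 tcp [0.6096 0.2013 0.3424] gap 0.648 F [-0.4 -0.1  1.3] q [0.21 0.49 0.86 1.95 0.   0.4 ]
tool [[0.181, -0.011, -0.983], [0.983, -0.002, 0.181], [-0.004, -1.0, 0.011]] yawx 1.389
turn(tool) [-0.011 -0.42  -0.001] shift cm in current tool [-37.25   7.99  -4.46] world mm [ -24.5 -374.5  -78.9]
shift cm after turn [-35.82   7.89  11.22]
```

View pics/sd23b.png

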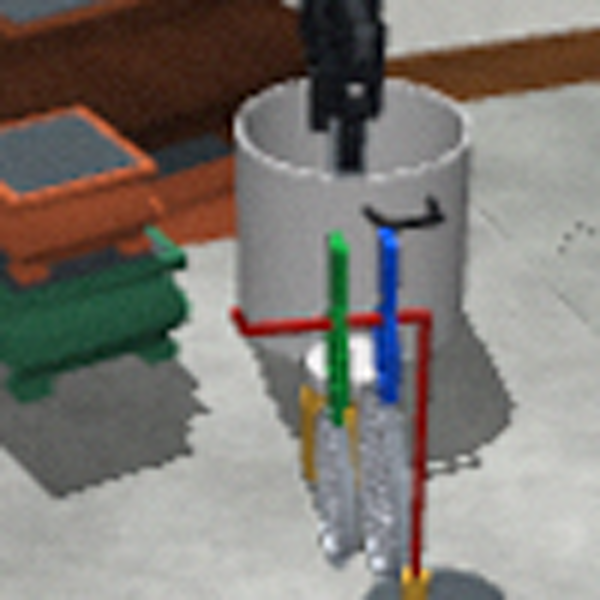

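View pics/w23b.png

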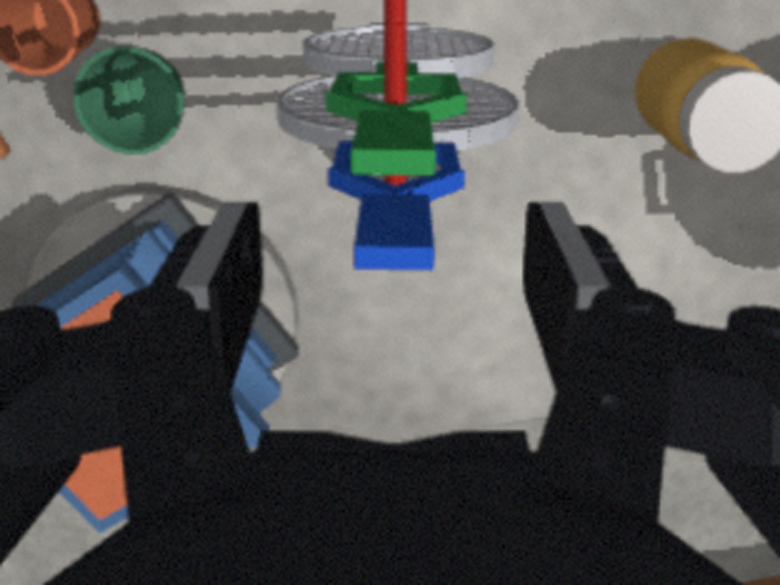

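```bash
python3 -m handwheel '[{"rx":-0.009,"ry":-0.08,"rz":0,"x":-2.5,"y":-0.3,"z":-0.2,"hand":90},{"rx":0,"ry":-0.1,"rz":0,"x":-3.5,"y":-0.3,"z":0,"hand":90},{"rx":0,"ry":-0.1,"rz":0,"x":-3.8,"y":-0.3,"z":0.3,"hand":90},{"rx":0,"ry":-0.08,"rz":0,"x":-3.8,"y":-0.3,"z":0.6,"hand":90},{"rx":0,"ry":-0.04,"rz":0,"x":-3.8,"y":-0.2,"z":1,"hand":90},{"rx":0,"ry":0,"rz":0,"x":-3.8,"y":-0.2,"z":1.1,"hand":90},{"rx":0,"ry":0,"rz":0,"x":-3.8,"y":0,"z":1.1,"hand":90},{"rx":0,"ry":0,"rz":0,"x":-3.8,"y":0,"z":0.9,"hand":90},{"rx":0,"ry":0,"rz":0,"x":-2,"y":0,"z":0.3,"hand":90},{"rx":0,"ry":0,"rz":0,"x":0,"y":0,"z":0,"hand":90},{"rx":0,"ry":0,"rz":0,"x":0,"y":0,"z":0,"hand":90}]'
python3 - <<'E'
from geo import *
p=slot(SL['small']); rel([p[0],p[1],.201+.06-.0175],ry+np.pi/2)
E
```

```text
time: 25.05
tcp_pos: [0.59, -0.1225, 0.3289]
tool_rot: [0.447, -0.423, -0.549, 0.566]
wrist_force: [0.0, -0.3, -0.1]
finger_gap: 0.648
t 25.05 tcp [ 0.59   -0.1225  0.3289] gap 0.648 F [ 0.  -0.3 -0.1] q [-0.31  0.38  0.68  1.91 -0.01 -0.55]
tool [[-0.242, -0.041, -0.969], [0.97, 0.001, -0.243], [0.011, -0.999, 0.04]] yawx 1.816
turn(tool) [-0.04   0.007  0.011] shift cm in current tool [-4.89  8.55  1.37] world mm [ -5.  -50.7 -85.4]
shift cm after turn [-4.81  8.54  1.68]
```

```bash
python3 -m handwheel '[{"rx":-0.04,"ry":0.007,"rz":0.011,"x":-2.5,"y":0.5,"z":0.8,"hand":90},{"rx":0,"ry":0,"rz":0,"x":-2.3,"y":1.5,"z":0.8,"hand":90},{"rx":0,"ry":0,"rz":0,"x":-0.3,"y":2,"z":0.1,"hand":90},{"rx":0,"ry":0,"rz":0,"x":0,"y":2,"z":0,"hand":90},{"rx":0,"ry":0,"rz":0,"x":0,"y":0,"z":0,"hand":90},{"rx":0,"ry":0,"rz":0,"x":0,"y":0,"z":0,"hand":90},{"rx":0,"ry":0,"rz":0,"x":0,"y":0,"z":0,"hand":90}]'
python3 - <<'E'
from geo import *
p=slot(SL['small']); rel([p[0],p[1],.201-.0175],ry+np.pi/2)
S1=snap('wrist','w24.png');
ps=[]
for k in SL: ps+=strainer(slot(SL[k]),ry,G[k])
overlay(S1,'w24.png',(100,150,412,384),2.5,'w24b.png',ps[2:4])
E
```

```text
time: 25.63
tcp_pos: [0.5832, -0.1684, 0.2578]
tool_rot: [-0.439, 0.43, 0.558, -0.557]
wrist_force: [-0.0, -0.5, -0.6]
finger_gap: 0.645
t 25.63 tcp [ 0.5832 -0.1684  0.2578] gap 0.645 F [-0.  -0.5 -0.6] q [-0.39  0.29  0.43  1.72  0.   -0.64]
tool [[-0.244, -0.01, -0.97], [0.97, 0.009, -0.244], [0.011, -1.0, 0.008]] yawx 1.818
turn(tool) [-0.008  0.009  0.011] shift cm in current tool [-0.59  7.42 -0.12] world mm [  1.8  -4.8 -74.3]
shift cm after turn [-0.51  7.43 -0.06]
```

View pics/w24b.png

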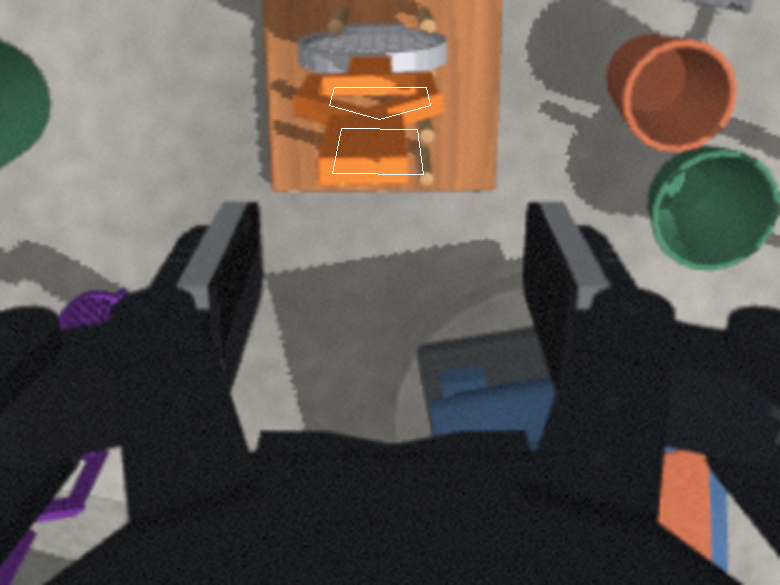

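```bash
python3 -m handwheel '[{"rx":-0.008,"ry":0.009,"rz":0.011,"x":-0.75,"y":1,"z":0,"hand":90},{"rx":0,"ry":0,"rz":0,"x":0,"y":2,"z":0,"hand":90},{"rx":0,"ry":0,"rz":0,"x":0,"y":2,"z":0,"hand":90},{"rx":0,"ry":0,"rz":0,"x":0,"y":0,"z":0,"hand":90},{"rx":0,"ry":0,"rz":0,"x":0,"y":0,"z":0,"hand":90},{"rx":0,"ry":0,"rz":0,"x":0,"y":0,"z":0,"hand":90}]'
python3 - <<'E'
from geo import *
p=slot(SL['small']); rel([p[0],p[1]-.002,.201-.0175],ry+np.pi/2)
S1=snap('wrist','w25.png');crop('w25.png',100,150,412,384,2.5,'w25b.png')
E
```

```text
time: 26.18
tcp_pos: [0.5917, -0.1732, 0.2187]
tool_rot: [-0.429, 0.442, 0.559, -0.555]
wrist_force: [-0.5, 0.1, -0.7]
finger_gap: 0.648
t 26.18 tcp [ 0.5917 -0.1732  0.2187] gap 0.648 F [-0.5  0.1 -0.7] q [-0.39  0.27  0.32  1.6   0.   -0.64]
tool [[-0.242, 0.019, -0.97], [0.97, -0.007, -0.242], [-0.011, -1.0, -0.017]] yawx 1.815
turn(tool) [ 0.017  0.006 -0.011] shift cm in current tool [0.01 3.5  0.75] world mm [ -6.6  -2.  -35.2]
shift cm after turn [-0.04  3.52  0.69]
```

View pics/w25b.png

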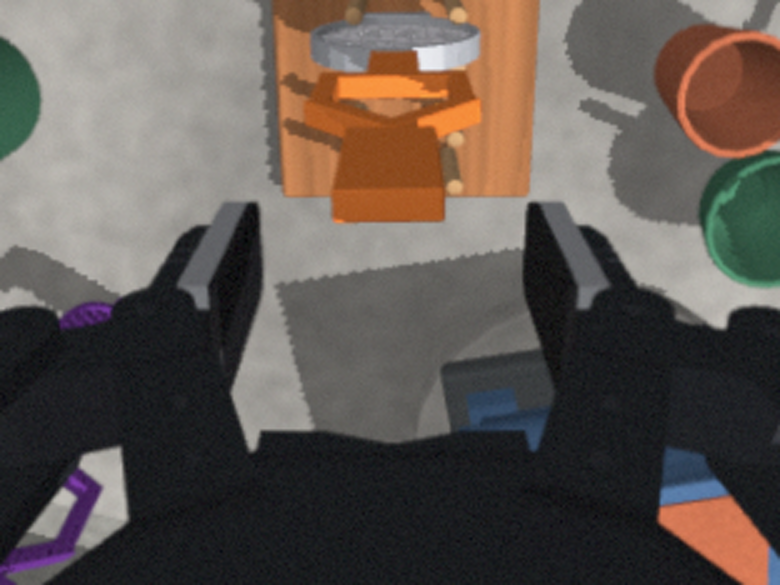

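Centred. Continue down.

```bash
python3 -m handwheel '[{"rx":0.017,"ry":0.006,"rz":-0.011,"x":0,"y":0.5,"z":0.75,"hand":90},{"rx":0,"ry":0,"rz":0,"x":0,"y":0,"z":0,"hand":90},{"rx":0,"ry":0,"rz":0,"x":0,"y":2,"z":0,"hand":90},{"rx":0,"ry":0,"rz":0,"x":0,"y":0,"z":0,"hand":90},{"rx":0,"ry":0,"rz":0,"x":0,"y":0,"z":0,"hand":90},{"rx":0,"ry":0,"rz":0,"x":0,"y":0,"z":0,"hand":90}]'
python3 - <<'E'
from geo import *
p=slot(SL['small']); rel([p[0],p[1]-.002,.201-.0175],ry+np.pi/2)
S1=snap('wrist','w26.png');crop('w26.png',100,150,412,384,2.5,'w26b.png')
E
```

```text
time: 26.73
tcp_pos: [0.587, -0.1767, 0.2009]
tool_rot: [-0.434, 0.44, 0.557, -0.555]
wrist_force: [0.0, -0.0, -0.0]
finger_gap: 0.649
t 26.73 tcp [ 0.587  -0.1767  0.2009] gap 0.649 F [ 0. -0. -0.] q [-0.4   0.27  0.28  1.58 -0.   -0.64]
tool [[-0.235, 0.009, -0.972], [0.972, -0.004, -0.235], [-0.006, -1.0, -0.007]] yawx 1.808
turn(tool) [ 0.007 -0.    -0.006] shift cm in current tool [0.21 1.74 0.17] world mm [ -2.    1.5 -17.4]
shift cm after turn [0.2  1.74 0.16]
```

View pics/w26b.png

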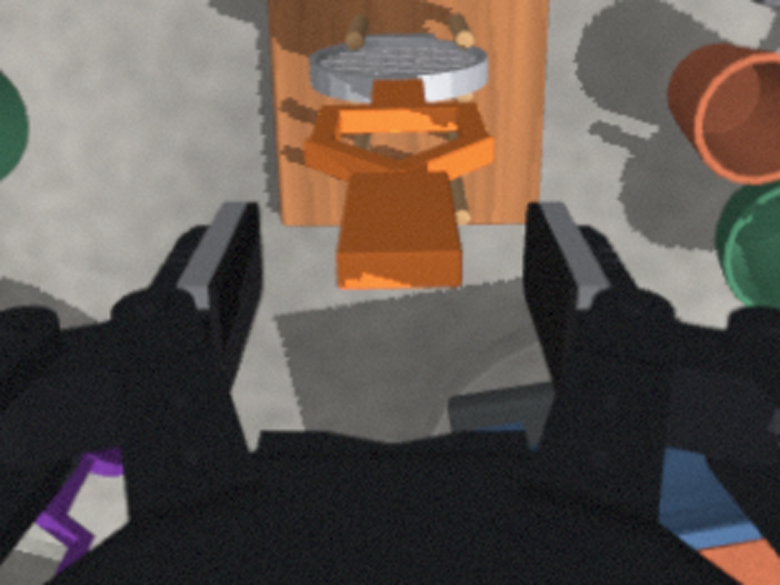

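```bash
python3 -m handwheel '[{"rx":0.007,"ry":0,"rz":-0.006,"x":0.15,"y":1.7,"z":0.17,"hand":90},{"rx":0,"ry":0,"rz":0,"x":0,"y":0,"z":0,"hand":90},{"rx":0,"ry":0,"rz":0,"x":0,"y":0,"z":0,"hand":90},{"rx":0,"ry":0,"rz":0,"x":0,"y":0,"z":0,"hand":90}]'
python3 - <<'E'
from geo import *
p=slot(SL['small']); rel([p[0],p[1]-.002,.201-.0175],ry+np.pi/2)
E
```

```text
time: 27.12
tcp_pos: [0.5874, -0.1769, 0.1891]
tool_rot: [-0.435, 0.44, 0.557, -0.555]
wrist_force: [-0.2, 0.1, -0.0]
finger_gap: 0.649
t 27.12 tcp [ 0.5874 -0.1769  0.1891] gap 0.649 F [-0.2  0.1 -0. ] q [-0.4   0.27  0.26  1.56  0.   -0.64]
tool [[-0.235, 0.008, -0.972], [0.972, -0.003, -0.235], [-0.005, -1.0, -0.007]] yawx 1.808
turn(tool) [ 0.007 -0.001 -0.005] shift cm in current tool [0.22 0.56 0.19] world mm [-2.3  1.6 -5.6]
shift cm after turn [0.21 0.56 0.19]
```

```bash
python3 -m handwheel '[{"rx":0.007,"ry":0,"rz":-0.005,"x":0.15,"y":0.7,"z":0.2,"hand":90},{"rx":0,"ry":0,"rz":0,"x":0,"y":0,"z":0,"hand":90},{"rx":0,"ry":0,"rz":0,"x":0,"y":0,"z":0,"hand":90}]'
python3 - <<'E'
from geo import *
p=slot(SL['small']); rel([p[0],p[1]-.002,.201-.0175],ry+np.pi/2)
S1=snap('wrist','w27.png');crop('w27.png',100,150,412,384,2.5,'w27b.png')
E
```

```text
time: 27.37
tcp_pos: [0.5862, -0.1763, 0.1845]
tool_rot: [-0.436, 0.438, 0.556, -0.555]
wrist_force: [0.1, 1.0, -0.3]
finger_gap: 0.646
t 27.37 tcp [ 0.5862 -0.1763  0.1845] gap 0.646 F [ 0.1  1.  -0.3] q [-0.4   0.27  0.25  1.55  0.   -0.64]
tool [[-0.235, 0.003, -0.972], [0.972, -0.001, -0.235], [-0.002, -1.0, -0.003]] yawx 1.808
turn(tool) [ 0.003 -0.001 -0.002] shift cm in current tool [0.13 0.1  0.09] world mm [-1.1  1.1 -1. ]
shift cm after turn [0.13 0.1  0.09]
```

View pics/w27b.png

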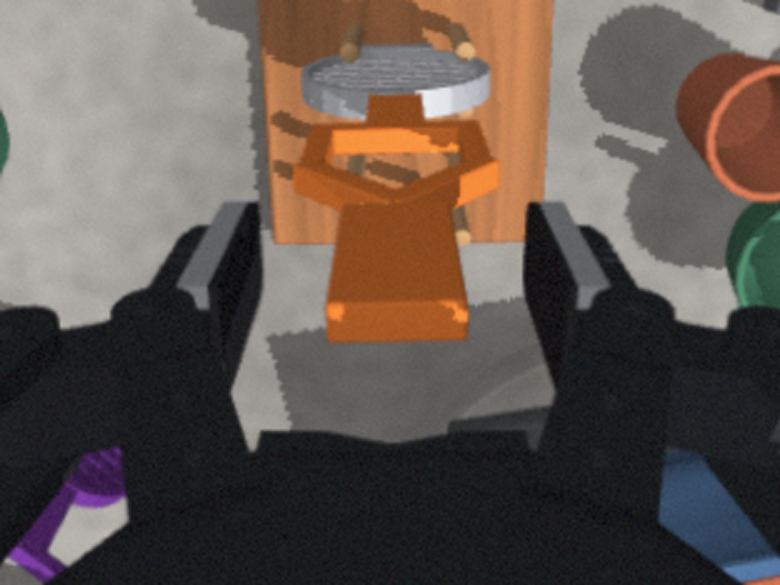

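Centred; close.

```bash
python3 -m handwheel '[{"rx":0,"ry":0,"rz":0,"x":0,"y":0,"z":0,"hand":255},{"rx":0,"ry":0,"rz":0,"x":0,"y":0,"z":0,"hand":255},{"rx":0,"ry":0,"rz":0,"x":0,"y":0,"z":0,"hand":255},{"rx":0,"ry":0,"rz":0,"x":0,"y":0,"z":0,"hand":255},{"rx":0,"ry":0,"rz":0,"x":0,"y":0,"z":0,"hand":255},{"rx":0,"ry":0,"rz":0,"x":0,"y":0,"z":0,"hand":255}]' 60
python3 -m handwheel '[{"rx":0,"ry":0,"rz":0,"x":0,"y":-1,"z":0,"hand":255},{"rx":0,"ry":0,"rz":0,"x":0,"y":-2.5,"z":0,"hand":255},{"rx":0,"ry":0,"rz":0,"x":0,"y":-2.5,"z":0,"hand":255},{"rx":0,"ry":0,"rz":0,"x":0,"y":-3,"z":0,"hand":255},{"rx":0,"ry":0,"rz":0,"x":0,"y":-3,"z":0,"hand":255},{"rx":0,"ry":0,"rz":0,"x":0,"y":-3,"z":0,"hand":255},{"rx":0,"ry":0,"rz":0,"x":0,"y":-1.5,"z":0,"hand":255},{"rx":0,"ry":0,"rz":0,"x":0,"y":0,"z":0,"hand":255}]'
python3 - <<'E'
from geo import *
t=bar(-.10); t[2]=.33
rel(t,hy+np.pi/2)
S1=snap('side','sd28.png');crop('sd28.png',200,80,330,280,3,'sd28b.png')
E
```

```text
time: 27.92
tcp_pos: [0.5861, -0.1761, 0.1846]
tool_rot: [-0.436, 0.438, 0.556, -0.555]
wrist_force: [0.5, 0.1, -0.5]
finger_gap: 0.271
time: 28.58
tcp_pos: [0.5832, -0.1746, 0.3549]
tool_rot: [-0.439, 0.435, 0.556, -0.556]
wrist_force: [-0.3, 0.2, -0.4]
finger_gap: 0.273
t 28.58 tcp [ 0.5832 -0.1746  0.3549] gap 0.273 F [-0.3  0.2 -0.4] q [-0.4   0.38  0.74  1.94  0.   -0.64]
tool [[-0.235, -0.004, -0.972], [0.972, 0.003, -0.235], [0.004, -1.0, 0.003]] yawx 1.808
turn(tool) [-0.004  0.42   0.004] shift cm in current tool [39.95  2.66 -2.58] world mm [-69.  394.4 -24.9]
shift cm after turn [37.54  2.49 13.93]
```

View pics/sd28b.png

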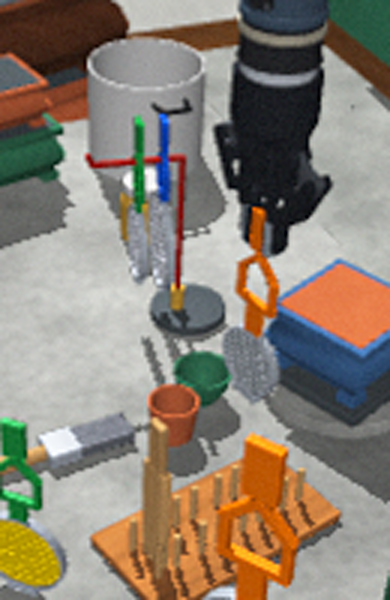

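```bash
python3 -m handwheel '[{"rx":-0.004,"ry":0.05,"rz":0.004,"x":2,"y":-0.3,"z":0,"hand":255},{"rx":0,"ry":0.08,"rz":0,"x":3,"y":-0.3,"z":0,"hand":255},{"rx":0,"ry":0.1,"rz":0,"x":3.3,"y":-0.3,"z":0.3,"hand":255},{"rx":0,"ry":0.1,"rz":0,"x":3.3,"y":-0.3,"z":0.8,"hand":255},{"rx":0,"ry":0.07,"rz":0,"x":3.1,"y":-0.3,"z":1.4,"hand":255},{"rx":0,"ry":0.02,"rz":0,"x":3,"y":-0.3,"z":1.8,"hand":255},{"rx":0,"ry":0,"rz":0,"x":3,"y":0,"z":1.8,"hand":255},{"rx":0,"ry":0,"rz":0,"x":3,"y":0,"z":1.7,"hand":255},{"rx":0,"ry":0,"rz":0,"x":3,"y":0,"z":1.3,"hand":255},{"rx":0,"ry":0,"rz":0,"x":2,"y":0,"z":0.8,"hand":255},{"rx":0,"ry":0,"rz":0,"x":0,"y":0,"z":0,"hand":255},{"rx":0,"ry":0,"rz":0,"x":0,"y":0,"z":0,"hand":255}]'
python3 - <<'E'
from geo import *
t=bar(-.10); t[2]=.2783+.03
rel(t,hy+np.pi/2)
E
```

```text
time: 29.63
tcp_pos: [0.4953, 0.1347, 0.3507]
tool_rot: [0.557, -0.542, -0.437, 0.453]
wrist_force: [-0.7, 0.4, -0.0]
finger_gap: 0.269
t 29.63 tcp [0.4953 0.1347 0.3507] gap 0.269 F [-0.7  0.4 -0. ] q [0.13 0.12 0.42 1.9  0.01 0.34]
tool [[0.208, -0.03, -0.978], [0.978, 0.003, 0.208], [-0.003, -1.0, 0.03]] yawx 1.362
turn(tool) [-0.03  -0.027 -0.003] shift cm in current tool [ 8.73  4.2  -0.21] world mm [ 18.9  85.1 -42.4]
shift cm after turn [ 8.71  4.24 -0.32]
```

```bash
python3 -m handwheel '[{"rx":-0.03,"ry":-0.027,"rz":-0.003,"x":2.5,"y":0,"z":-0.1,"hand":255},{"rx":0,"ry":0,"rz":0,"x":2.5,"y":0.5,"z":0,"hand":255},{"rx":0,"ry":0,"rz":0,"x":2.5,"y":1.2,"z":0,"hand":255},{"rx":0,"ry":0,"rz":0,"x":0.9,"y":1.5,"z":0,"hand":255},{"rx":0,"ry":0,"rz":0,"x":0,"y":0,"z":0,"hand":255},{"rx":0,"ry":0,"rz":0,"x":0,"y":0,"z":0,"hand":255},{"rx":0,"ry":0,"rz":0,"x":0,"y":0,"z":0,"hand":255}]'
python3 - <<'E'
from geo import *
t=bar(-.10); t[2]=.2783
rel(t,hy+np.pi/2)
E
```

```text
time: 30.22
tcp_pos: [0.5127, 0.2128, 0.3098]
tool_rot: [0.545, -0.545, -0.446, 0.455]
wrist_force: [0.2, 0.2, -1.0]
finger_gap: 0.269
t 30.22 tcp [0.5127 0.2128 0.3098] gap 0.269 F [ 0.2  0.2 -1. ] q [ 0.28  0.18  0.4   1.8  -0.    0.46]
tool [[0.188, -0.009, -0.982], [0.982, -0.007, 0.188], [-0.009, -1.0, 0.008]] yawx 1.382
turn(tool) [-0.008 -0.007 -0.009] shift cm in current tool [ 0.74  3.14 -0.04] world mm [  1.5   7.  -31.5]
shift cm after turn [ 0.72  3.15 -0.02]
```

```bash
python3 -m handwheel '[{"rx":-0.008,"ry":-0.007,"rz":-0.009,"x":0.8,"y":1.5,"z":0,"hand":255},{"rx":0,"ry":0,"rz":0,"x":0,"y":1.3,"z":0,"hand":255},{"rx":0,"ry":0,"rz":0,"x":0,"y":0,"z":0,"hand":255},{"rx":0,"ry":0,"rz":0,"x":0,"y":0,"z":0,"hand":255},{"rx":0,"ry":0,"rz":0,"x":0,"y":0,"z":0,"hand":255}]'
python3 - <<'E'
from geo import *
t=bar(-.10); t[2]=.2783
rel(t,hy+np.pi/2)
E
```

```text
time: 30.63
tcp_pos: [0.5161, 0.2145, 0.2849]
tool_rot: [-0.544, 0.547, 0.451, -0.449]
wrist_force: [-0.6, 0.2, -0.6]
finger_gap: 0.27
t 30.63 tcp [0.5161 0.2145 0.2849] gap 0.27 F [-0.6  0.2 -0.6] q [ 0.28  0.15  0.32  1.73 -0.    0.47]
tool [[0.189, 0.005, -0.982], [0.982, -0.001, 0.189], [0.0, -1.0, -0.005]] yawx 1.381
turn(tool) [ 0.005 -0.008  0.   ] shift cm in current tool [0.49 0.66 0.29] world mm [-1.9  5.3 -6.6]
shift cm after turn [0.49 0.66 0.28]
```

```bash
python3 -m handwheel '[{"rx":0.005,"ry":-0.008,"rz":0,"x":0.5,"y":0.75,"z":0.1,"hand":255},{"rx":0,"ry":0,"rz":0,"x":0,"y":0,"z":0,"hand":255},{"rx":0,"ry":0,"rz":0,"x":0,"y":0,"z":0,"hand":255},{"rx":0,"ry":0,"rz":0,"x":0,"y":0,"z":0,"hand":255}]'
python3 - <<'E'
from geo import *
t=bar(-.05); t[2]=.2783
rel(t,hy+np.pi/2)
S1=snap('side','sd29.png');crop('sd29.png',190,80,290,180,6,'sd29b.png')
S1=snap('wrist','w29.png');crop('w29.png',150,150,362,384,2.5,'w29b.png')
E
```

```text
time: 30.97
tcp_pos: [0.5176, 0.219, 0.2803]
tool_rot: [-0.543, 0.544, 0.454, -0.451]
wrist_force: [-0.5, 0.1, -1.0]
finger_gap: 0.269
t 30.97 tcp [0.5176 0.219  0.2803] gap 0.269 F [-0.5  0.1 -1. ] q [0.28 0.16 0.32 1.72 0.   0.46]
tool [[0.182, 0.005, -0.983], [0.983, 0.001, 0.182], [0.002, -1.0, -0.004]] yawx 1.387
turn(tool) [ 0.004 -0.001  0.002] shift cm in current tool [ 0.03  0.22 -4.65] world mm [45.7 -8.2 -2. ]
shift cm after turn [ 0.02  0.2  -4.65]
```

View pics/sd29b.png

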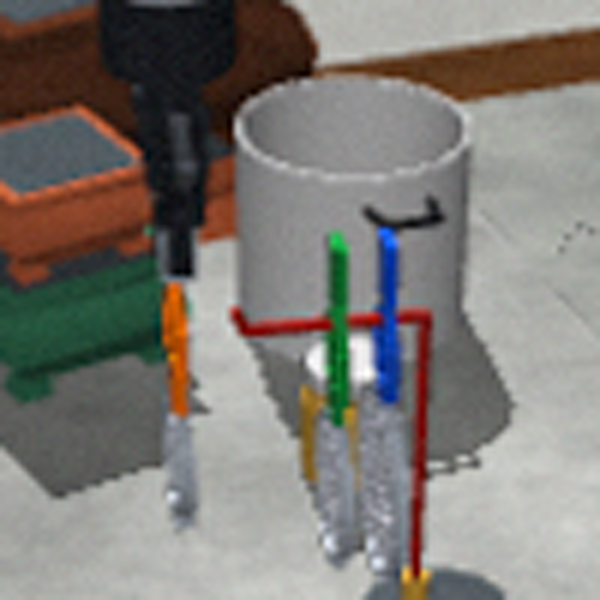

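View pics/w29b.png

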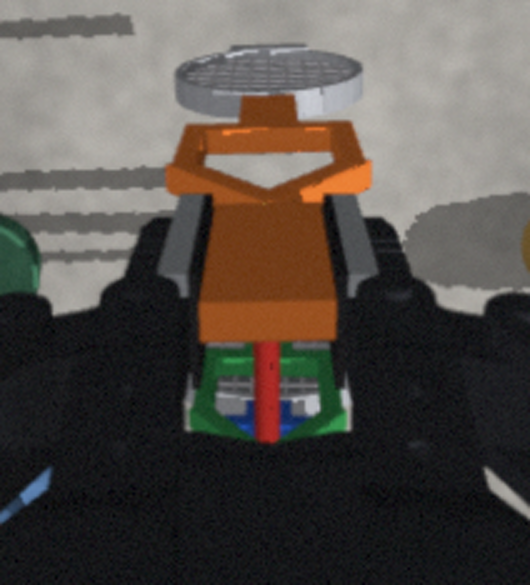

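```bash
python3 -m handwheel '[{"rx":0.004,"ry":0,"rz":0.002,"x":0,"y":0.15,"z":-1.1,"hand":255},{"rx":0,"ry":0,"rz":0,"x":0,"y":0,"z":-1.2,"hand":255},{"rx":0,"ry":0,"rz":0,"x":0,"y":0,"z":-1.2,"hand":255},{"rx":0,"ry":0,"rz":0,"x":0,"y":0,"z":-1.2,"hand":255},{"rx":0,"ry":0,"rz":0,"x":0,"y":0,"z":-1.2,"hand":255},{"rx":0,"ry":0,"rz":0,"x":0,"y":0,"z":-0.6,"hand":255},{"rx":0,"ry":0,"rz":0,"x":0,"y":0,"z":0,"hand":255},{"rx":0,"ry":0,"rz":0,"x":0,"y":0,"z":0,"hand":255}]'
python3 - <<'E'
from geo import *
t=bar(-.030); t[2]=.2543
rel(t,hy+np.pi/2)
S1=snap('side','sd30.png');crop('sd30.png',190,80,290,180,6,'sd30b.png')
S1=snap('wrist','w30.png');crop('w30.png',150,150,362,384,2.5,'w30b.png')
E
```

```text
time: 31.73
tcp_pos: [0.5835, 0.2079, 0.2805]
tool_rot: [-0.543, 0.543, 0.453, -0.452]
wrist_force: [-0.1, -0.1, 0.1]
finger_gap: 0.271
t 31.73 tcp [0.5835 0.2079 0.2805] gap 0.271 F [-0.1 -0.1  0.1] q [0.23 0.33 0.52 1.76 0.   0.41]
tool [[0.18, 0.002, -0.984], [0.984, 0.001, 0.18], [0.001, -1.0, -0.001]] yawx 1.39
turn(tool) [0.001 0.001 0.001] shift cm in current tool [-0.08  2.62  0.04] world mm [ -0.5  -0.7 -26.2]
shift cm after turn [-0.08  2.62  0.03]
```

View pics/sd30b.png

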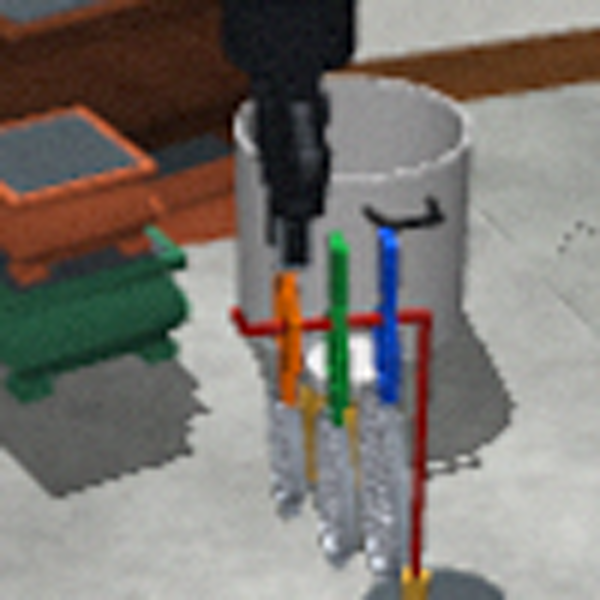

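View pics/w30b.png

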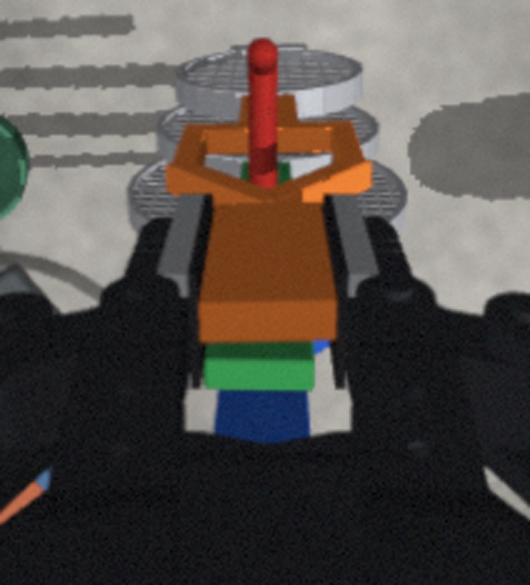

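```bash
python3 -m handwheel '[{"rx":0.001,"ry":0,"rz":0,"x":-0.08,"y":1.6,"z":0,"hand":255},{"rx":0,"ry":0,"rz":0,"x":0,"y":0,"z":0,"hand":255},{"rx":0,"ry":0,"rz":0,"x":0,"y":0,"z":0,"hand":255},{"rx":0,"ry":0,"rz":0,"x":0,"y":0,"z":0,"hand":255}]'
python3 - <<'E'
from geo import *
t=bar(-.030); t[2]=.2543
rel(t,hy+np.pi/2)
E
```

```text
time: 32.17
tcp_pos: [0.5808, 0.208, 0.266]
tool_rot: [0.543, -0.542, -0.454, 0.453]
wrist_force: [0.1, -0.3, -2.0]
finger_gap: 0.267
t 32.17 tcp [0.5808 0.208  0.266 ] gap 0.267 F [ 0.1 -0.3 -2. ] q [0.23 0.31 0.47 1.73 0.   0.41]
tool [[0.178, 0.001, -0.984], [0.984, 0.002, 0.178], [0.002, -1.0, -0.001]] yawx 1.392
turn(tool) [0.001 0.003 0.002] shift cm in current tool [-0.05  1.17 -0.23] world mm [  2.2  -0.9 -11.7]
shift cm after turn [-0.05  1.17 -0.23]
```

```bash
python3 -m handwheel '[{"rx":0.001,"ry":0.003,"rz":0.002,"x":-0.08,"y":0.9,"z":-0.2,"hand":255},{"rx":0,"ry":0,"rz":0,"x":0,"y":0,"z":0,"hand":255},{"rx":0,"ry":0,"rz":0,"x":0,"y":0,"z":0,"hand":255},{"rx":0,"ry":0,"rz":0,"x":0,"y":0,"z":0,"hand":255}]'
python3 - <<'E'
from geo import *
t=bar(-.030); t[2]=.2543
rel(t,hy+np.pi/2)
E
```

```text
time: 32.5
tcp_pos: [0.583, 0.2073, 0.2587]
tool_rot: [-0.543, 0.544, 0.453, -0.452]
wrist_force: [0.8, 0.4, -0.6]
finger_gap: 0.272
t 32.5 tcp [0.583  0.2073 0.2587] gap 0.272 F [ 0.8  0.4 -0.6] q [ 0.23  0.31  0.45  1.71 -0.    0.42]
tool [[0.181, 0.003, -0.984], [0.984, 0.0, 0.181], [0.001, -1.0, -0.003]] yawx 1.389
turn(tool) [0.003 0.    0.001] shift cm in current tool [-0.02  0.44 -0.  ] world mm [-0.  -0.2 -4.4]
shift cm after turn [-0.02  0.44 -0.  ]
```

```bash
python3 -m handwheel '[{"rx":0.003,"ry":0,"rz":0.001,"x":-0.02,"y":0.5,"z":0,"hand":255},{"rx":0,"ry":0,"rz":0,"x":0,"y":0,"z":0,"hand":255},{"rx":0,"ry":0,"rz":0,"x":0,"y":0,"z":0,"hand":255},{"rx":0,"ry":0,"rz":0,"x":0,"y":0,"z":0,"hand":255}]'
python3 - <<'E'
from geo import *
t=bar(-.030); t[2]=.2528
rel(t,hy+np.pi/2)
E
```

```text
time: 32.83
tcp_pos: [0.5836, 0.2068, 0.2546]
tool_rot: [-0.543, 0.544, 0.453, -0.452]
wrist_force: [-0.4, -0.1, -1.1]
finger_gap: 0.266
t 32.83 tcp [0.5836 0.2068 0.2546] gap 0.266 F [-0.4 -0.1 -1.1] q [ 0.23  0.31  0.44  1.7  -0.    0.41]
tool [[0.181, 0.002, -0.983], [0.983, -0.0, 0.181], [0.0, -1.0, -0.002]] yawx 1.389
turn(tool) [0.002 0.    0.   ] shift cm in current tool [0.02 0.18 0.06] world mm [-0.6  0.3 -1.8]
shift cm after turn [0.02 0.18 0.06]
```

```bash
python3 -m handwheel '[{"rx":0.002,"ry":0,"rz":0,"x":0,"y":0.45,"z":0.05,"hand":255},{"rx":0,"ry":0,"rz":0,"x":0,"y":0,"z":0,"hand":255},{"rx":0,"ry":0,"rz":0,"x":0,"y":0,"z":0,"hand":255}]'
python3 -m handwheel '[{"rx":0.007,"ry":0,"rz":0,"x":0,"y":0.35,"z":0.1,"hand":255},{"rx":0,"ry":0,"rz":0,"x":0,"y":0,"z":0,"hand":255},{"rx":0,"ry":0,"rz":0,"x":0,"y":0,"z":0,"hand":255}]'
python3 - <<'E'
from geo import *
t=bar(-.030); t[2]=.2528
rel(t,hy+np.pi/2)
S1=snap('wrist','w31.png');crop('w31.png',150,150,362,384,2.5,'w31b.png')
E
```

```text
time: 33.08
tcp_pos: [0.5843, 0.2066, 0.2557]
tool_rot: [-0.542, 0.545, 0.455, -0.45]
wrist_force: [0.4, -0.4, -1.0]
finger_gap: 0.271
time: 33.33
tcp_pos: [0.584, 0.2063, 0.2541]
tool_rot: [-0.543, 0.544, 0.454, -0.451]
wrist_force: [0.4, -0.2, 1.4]
finger_gap: 0.267
t 33.33 tcp [0.584  0.2063 0.2541] gap 0.267 F [ 0.4 -0.2  1.4] q [0.23 0.31 0.44 1.7  0.   0.41]
tool [[0.181, 0.005, -0.983], [0.983, 0.002, 0.181], [0.003, -1.0, -0.004]] yawx 1.388
turn(tool) [ 0.004 -0.     0.003] shift cm in current tool [0.06 0.13 0.11] world mm [-1.   0.8 -1.3]
shift cm after turn [0.06 0.13 0.11]
```

View pics/w31b.png

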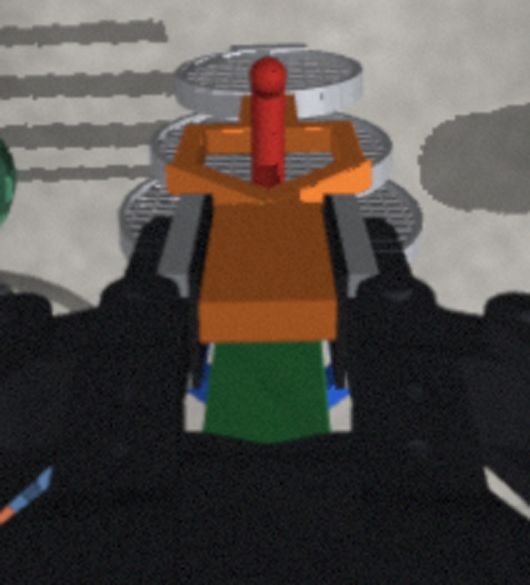

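```bash
python3 -m handwheel '[{"rx":0,"ry":0,"rz":0,"x":0,"y":0,"z":0,"hand":225},{"rx":0,"ry":0,"rz":0,"x":0,"y":0,"z":0,"hand":160},{"rx":0,"ry":0,"rz":0,"x":0,"y":0,"z":0,"hand":130},{"rx":0,"ry":0,"rz":0,"x":0,"y":0,"z":0,"hand":110},{"rx":0,"ry":0,"rz":0,"x":0,"y":0,"z":0,"hand":90},{"rx":0,"ry":0,"rz":0,"x":0,"y":0,"z":0,"hand":90}]'
python3 - <<'E'
from geo import *
S1=snap('wrist','w32.png');crop('w32.png',150,150,362,384,2.5,'w32b.png')
E
```

```text
time: 33.88
tcp_pos: [0.5834, 0.2069, 0.2512]
tool_rot: [0.544, -0.543, -0.453, 0.452]
wrist_force: [-0.2, 0.1, 0.4]
finger_gap: 0.646
```

View pics/w32b.png

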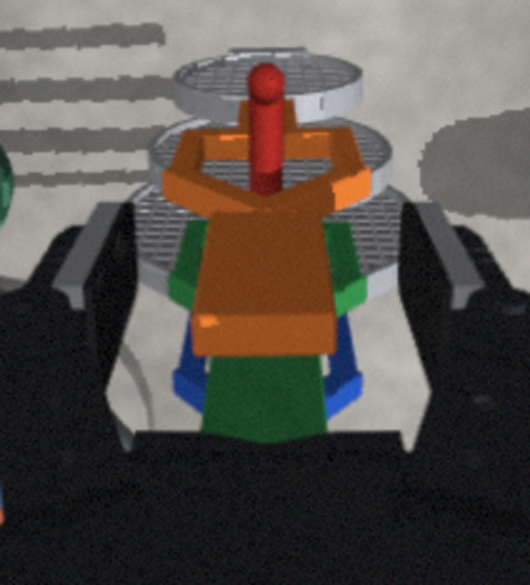

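```bash
python3 -m handwheel '[{"rx":0,"ry":0,"rz":0,"x":0,"y":-1.5,"z":0,"hand":90},{"rx":0,"ry":0,"rz":0,"x":0,"y":-3,"z":0,"hand":90},{"rx":0,"ry":0,"rz":0,"x":0,"y":-3,"z":0,"hand":90},{"rx":0,"ry":0,"rz":0,"x":0,"y":-3,"z":0,"hand":90},{"rx":0,"ry":0,"rz":0,"x":0,"y":-2,"z":1.5,"hand":90},{"rx":0,"ry":0,"rz":0,"x":0,"y":0,"z":3,"hand":90},{"rx":0,"ry":0,"rz":0,"x":0,"y":0,"z":3,"hand":90},{"rx":0,"ry":0,"rz":0,"x":0,"y":0,"z":3,"hand":90},{"rx":0,"ry":0,"rz":0,"x":0,"y":0,"z":0,"hand":90},{"rx":0,"ry":0,"rz":0,"x":0,"y":0,"z":0,"hand":90},{"rx":0,"ry":0,"rz":0,"x":0,"y":0,"z":0,"hand":90}]'
python3 - <<'E'
from geo import *
snap('side','sd33.png');crop('sd33.png',190,80,290,180,6,'sd33b.png')
snap('wrist','w33.png');crop('w33.png',0,0,512,384,1.56,'w33b.png')
snap('top','tp33.png');crop('tp33.png',100,80,420,320,2.5,'tp33b.png')
crop('sd33.png',100,80,460,350,2.2,'sd33c.png')
E
```

```text
time: 34.85
tcp_pos: [0.4772, 0.2261, 0.3751]
tool_rot: [0.546, -0.541, -0.449, 0.455]
wrist_force: [0.0, -0.6, 0.7]
finger_gap: 0.646
```

View pics/sd33b.png

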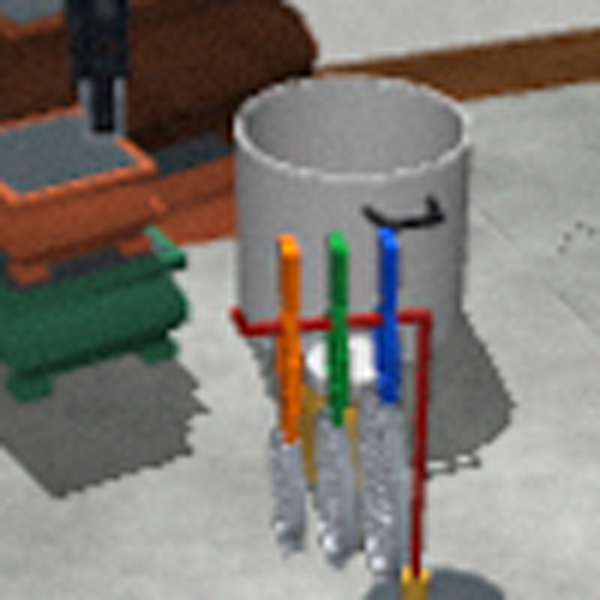

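View pics/w33b.png

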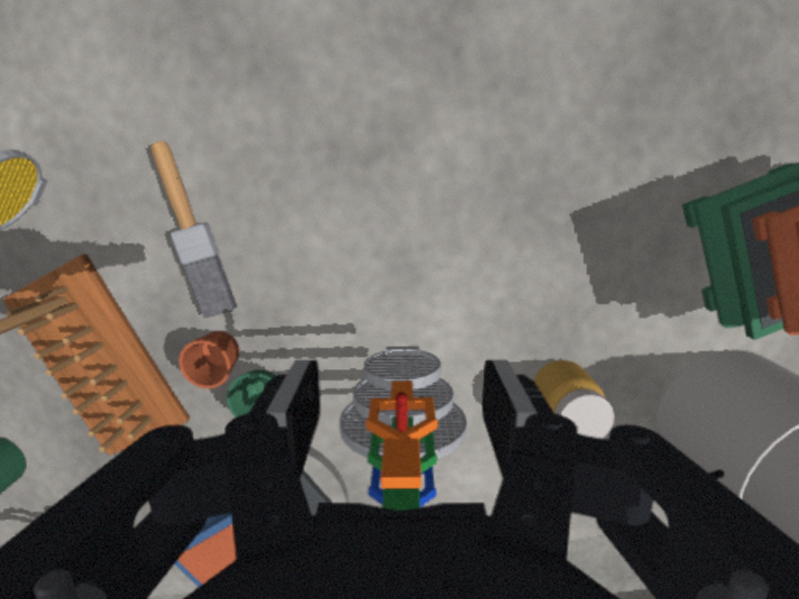

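View pics/tp33b.png

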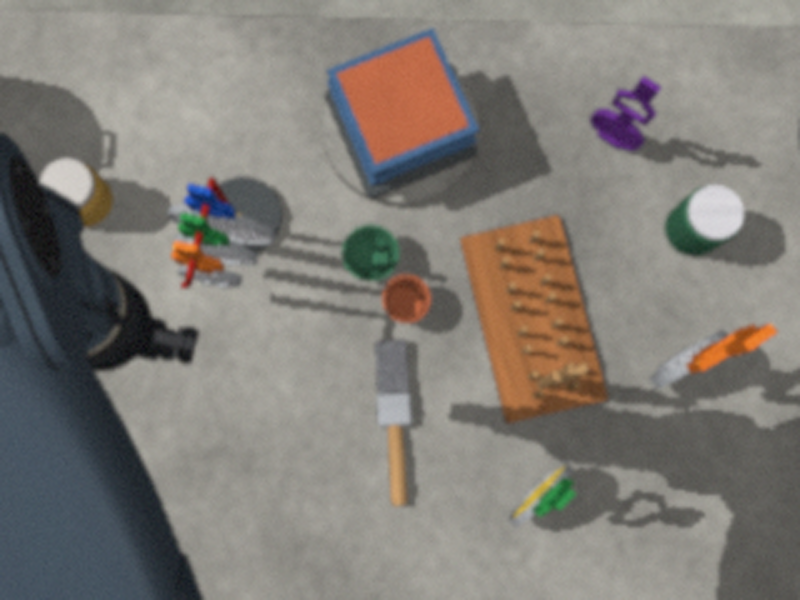

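View pics/sd33c.png

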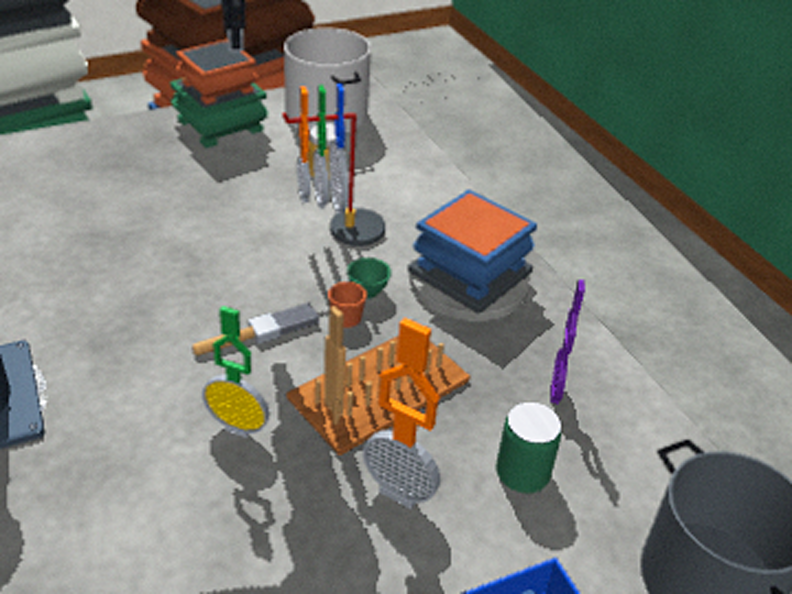

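```bash
python3 -c "
from workcell import env
print(env.finish_job())"
```

```text
the job is handed in; nothing more can be done
None
```

All three strainers hang on the one hook, and I handed the job in at about 35 s of the 72 s allowed. I hung the large one first, nearest the post, then the middle one, then the small one in front behind the upturned tip. They are about 30 mm apart.

The last side, top and wrist pictures show:
- **Strainers:** all three hang straight and free on the level bar, with the gripper withdrawn well clear of them.
- **Paddle:** it is still in its rack slot.
- **Look-alikes:** the yellow, purple and larger orange ones were left alone.
- **Bystanders:** the bowl, pot, jar, can, brush and planter stand where they were.

The forces I read stayed at a few newtons, but I saw them only at the end of each move. The arm often fell short of small commanded shifts or drifted a few millimetres, so I corrected each approach and lowering from fresh readings. No check failed. The hand-in itself reports no verdict.

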